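# Put the stacked bead containers away in their fitted boards

### The job

Put the beading bench in order: take the stack of closed bead containers apart from the top down, one at a time, and set each one flat into the recess of the wooden board that fits its shape and size (8 mm of play all round). Keep them upright so the beads do not spill, set them down rather than dropping them, and leave the glue bottle standing where it is.

Things in the scene. Friction and masses are not known exactly. Their poses are not given: they have to be found in the camera images.
- small_pot_center (a point): Small round pot, closed, plain aluminium with a dark line under the lid: upright cylinder of diameter 32 mm, 30 mm high, about 35 g. Top of the stack, standing on the square box. This point is its centre, half-way up (15 mm above its underside); z up.
- square_box_center (a point): Square box, closed, brown wood with a dark line under the lid: 42 x 42 mm, 30 mm high, about 60 g. Second from the top, standing on the big round pot. This point is its centre, half-way up (15 mm); x and y run square to its sides, z up.
- big_pot_center (a point): Big round pot, closed, plain aluminium with a dark line under the lid: upright cylinder of diameter 60 mm, 30 mm high, about 100 g. Third from the top, standing on the long box. This point is its centre, half-way up (15 mm); z up.
- long_box_center (a point): Long box, closed, brown wood with a dark line under the lid: 124 mm along its x, 64 mm along its y, 32 mm high, about 200 g. Bottom of the stack, standing on the bench (z = 0). This point is its centre, half-way up (16 mm); z up.
- small_round_board_in (a point): Fixed low board of dark wood, 10 mm high, 70 x 70 mm outside, with a round recess 6 mm deep, floored with pale cork, in its middle, 48 mm across: the place of the small round pot (8 mm play all round). This point is the centre of the recess floor, 4 mm above the bench; z up, x and y along the board's edges.
- square_board_in (a point): Fixed low board of dark wood, 10 mm high, 82 x 82 mm outside, with a square recess 6 mm deep, floored with pale cork, in its middle, 58 x 58 mm: the place of the square box (8 mm play all round). This point is the centre of the recess floor, 4 mm above the bench; z up, x and y along the edges of board and recess.
- big_round_board_in (a point): Fixed low board of dark wood, 10 mm high, 100 x 100 mm outside, with a round recess 6 mm deep, floored with pale cork, in its middle, 76 mm across: the place of the big round pot (8 mm play all round). This point is the centre of the recess floor, 4 mm above the bench; z up, x and y along the board's edges.
- long_board_in (a point): Fixed low board of dark wood, 10 mm high, 160 x 100 mm outside, with a rectangular recess 6 mm deep, floored with pale cork, in its middle, 140 mm along x and 80 mm along y: the place of the long box (8 mm play all round). This point is the centre of the recess floor, 4 mm above the bench; z up, x along the long edge, y along the short edge.
- glue_center (a point): Plain pale (white to light grey) glue bottle with a white cap, 42 mm in diameter, 95 mm high, standing loose on the bench among the boards; it is to be left alone. This point is its centre, half-way up (47.5 mm); z up.
Mind the look-alikes: they are no part of the job. What is shaped like the part that bears small_pot_center but orange is not meant.

How it is judged (in metres and radians):
On the way, in this order (a step that is already met when the one before it is completed fails the run):
1. the small round pot lies flat in its own board (horizontal distance between small_pot_center and small_round_board_in below 0.014 m and z of small_pot_center in the frame of small_round_board_in below 0.018 m and angle between small_pot_center's own z axis and vertical below 0.08 rad and linear speed of small_pot below 0.02 m/s and angular speed of small_pot below 0.2 rad/s), for 0.2 s.
2. the square box lies flat in its own board (horizontal distance between square_box_center and square_board_in below 0.014 m and z of square_box_center in the frame of square_board_in below 0.018 m and angle between square_box_center's own z axis and vertical below 0.08 rad and linear speed of square_box below 0.02 m/s and angular speed of square_box below 0.2 rad/s), for 0.2 s.
3. the big round pot lies flat in its own board (horizontal distance between big_pot_center and big_round_board_in below 0.014 m and z of big_pot_center in the frame of big_round_board_in below 0.018 m and angle between big_pot_center's own z axis and vertical below 0.08 rad and linear speed of big_pot below 0.02 m/s and angular speed of big_pot below 0.2 rad/s), for 0.2 s.
4. the long box lies flat in its own board (horizontal distance between long_box_center and long_board_in below 0.014 m and z of long_box_center in the frame of long_board_in below 0.019 m and angle between long_box_center's own z axis and vertical below 0.08 rad and linear speed of long_box below 0.02 m/s and angular speed of long_box below 0.2 rad/s), for 0.2 s.
At the end, for the whole second after the job is handed in: All four containers are released and at rest, each lying flat in the recess of its own board (centre within 14 mm of the recess centre, no more than 3 mm above its seated height, tilted less than 0.08 rad), and the glue bottle stands upright within 30 mm of where it was (all of step 1 and all of step 2 and all of step 3 and all of step 4 and angle between glue_center's own z axis and vertical below 0.2 rad and distance of glue_center from where it was at the start of the episode below 0.03 m); the robot touches nothing.
It fails at once if a container is tipped by more than about 35 degrees (angle between any of small_pot_center, square_box_center, big_pot_center, long_box_center's own z axis and vertical above 0.6 rad).
It fails at once if a container is dropped into its board (it arrives faster than 0.8 m/s) ((linear speed of small_pot above 0.8 m/s and horizontal distance between small_pot_center and small_round_board_in below 0.05 m and z of small_pot_center in the frame of small_round_board_in below 0.03 m) or (linear speed of square_box above 0.8 m/s and horizontal distance between square_box_center and square_board_in below 0.05 m and z of square_box_center in the frame of square_board_in below 0.03 m) or (linear speed of big_pot above 0.8 m/s and horizontal distance between big_pot_center and big_round_board_in below 0.05 m and z of big_pot_center in the frame of big_round_board_in below 0.03 m) or (linear speed of long_box above 0.8 m/s and horizontal distance between long_box_center and long_board_in below 0.05 m and z of long_box_center in the frame of long_board_in below 0.031 m)).
It fails at once if the glue bottle is knocked over or pushed away (30 mm) (angle between glue_center's own z axis and vertical above 0.5 rad or distance of glue_center from where it was at the start of the episode above 0.03 m).
It also fails if it takes over 115 s, if anything falls off the work surface, if the arm or the gripper's body presses on something with over 40 N, if the wrist force passes 120 N, or if a joint passes its speed limit or range.

### The arm

A 7-joint arm with a two-finger parallel gripper is mounted at the origin on the work surface. World frame = base frame: x ahead of the robot, y to its left, z up, the work surface at z = 0. Lengths are in mm, angles in rad, forces in N, time in s.
With the tool pointing down it reaches from about 425 to 875 mm from the base axis. Payload 4.7 kg.
Tool frame: the origin (TCP) lies at the very end of the fingers, on their centre line; the grasp point (between the pads) lies 19 mm behind it (robot.grasp_offset is the distance from the TCP to the grasp point, in mm); z points along the fingers, y is the line along which they close (so a half turn about z gives the same grasp; the last joint's range is limited). The gripper opens to 87 mm and grips with 3 to 60 N. Pads are 19 mm wide; open, the fingers measure 117 mm over their backs; the gripper's body (75 mm by 190 mm) begins 51 mm behind the grasp point.
Start: joints at [1.15, 0.321, -0.07, 1.45, 0.023, 1.371, -0.057], TCP at [273.782, -589.55, 222.587] pointing down, gripper open.
Joint ranges: [-2.86, 2.86], [-0.3, 2.09], [-1.38, 1.24], [0.06, 2.45], [-1.56, 4.7], [0.09, 2.05], [-2.69, 2.69]. Speed limits (rad/s): [2.57, 2.57, 3.14, 3.14, 3.14, 3.14, 3.14].

### API

Orientations are given as a unit quaternion [w, x, y, z].
In Python, from workcell import readout, eyes, hand_in, robot gives the robot as it stands.
- The arm moves only by the tool servo_tool, never from a script. Its argument "series" is a list of rows, each an object of numbers: "fingers": the opening, from 0 (shut) to 1 (fully open); "tx", "ty", "tz": the shift along the tool's x, y, z in m; "wx", "wy", "wz": the turn, a rotation vector about the tool's x, y, z in rad. A call has 1 to 5 rows; each row is the pose to reach, as a shift and turn from the pose commanded when the call began, along the tool's axes at that moment; what a row does not reach only later rows make up. A row lasts 1/10 s, in which the tool goes at most 50 mm and 8.59 degrees, less where a joint would pass 70% of its speed; a pose out of reach is approached as far as the arm can. A call with a gripper value outside its range is refused whole. The fingers move at their own pace and stop on an object; "force" is the grip in N (left out, the last holds). Time passes only in rows, so rows that repeat a pose let the fingers close. It gives the time, the measured TCP pose, the force, the opening and the grip force at its end, in the units of the state.
- readout.read_state(): the state, without advancing time (a new reading comes with each control period).
- eyes.snapshot(name): name is "scene" or "top" or "wrist"; returns a dict with "frame" (480x640x3 uint8, blue, green, red), "depth" (480x640 float32, mm along the optical axis (not along the pixel's ray), 0 where there is no reading), "fx", "fy", "cx", "cy" (pixels), "pose" (4x4, takes a point from camera to world coordinates). Camera axes: x right, y down, z forward; pixel columns grow to the right and rows downward; lengths in mm; the calibration is good to about 2 mm. A picture is of the moment at which its call begins.
- hand_in(): hands the job in; it is judged then, once.
The state is a dict: "time": time; "qpos": joint angles; "dq": joint speeds; "joint_efforts": joint torques, N m; "tcp_pos": TCP position; "ee_rot": TCP orientation; "contact_force": force on the tool from outside, world axes, zero at the start; "wrist_torque": the same for the moment, N m; "grip_width": opening from 0.0 (shut) to 1.0 (fully open); "finger_force": force on a finger pad.
Only numpy, scipy, OpenCV 4.12 (cv2) and the standard library are available. Lean on these libraries where they do the work, as an engineer would, in place of code of your own. Each camera call takes 0.05 s, during which the arm holds its last target. There are 200 camera calls.

## Working session

There is one attempt and no reset: what is moved stays moved. The work goes in short steps, Python scripts to look and compute and a tool call to move; the robot and the scene stay as the last step left them, time stands still between calls to the robot, and variables do not carry over. Pictures are saved under pics/ and viewed, at most 14 in all, crops included, and the job is handed in when it is done.

Besides the shell and the picture viewer there is one more tool, called after ">>>" by a JSON object that holds its "method" and its "body". servo_tool: Moves the arm, as the interface text tells. Its arguments: {"type":"object","properties":{"series":{"type":"array"},"force":{"type":"number"}},"required":["series"]}

```bash
ls; mkdir -p pics
python3 - <<'E'
from workcell import readout, eyes, robot
import cv2, numpy as np
s=readout.read_state(); print(s)
for n in ("top","scene"):
    d=eyes.snapshot(n); cv2.imwrite(f"pics/{n}0.png",d["frame"]); np.savez(f"{n}0.npz",**d)
    print(n,d["fx"],d["cx"],d["cy"],np.round(d["pose"],3).tolist())
E
```

```text
pics
{'time': 0.0, 'qpos': array([ 1.1501198 ,  0.32183992, -0.07007743,  1.45165598,  0.02260673,
        1.37078983, -0.05692593]), 'dq': array([-0.00054443,  0.00064267,  0.00069759, -0.00052061, -0.00091507,
        0.00056342, -0.00050258]), 'joint_efforts': array([ 1.89363236e-04, -4.91285062e+01, -4.03685672e-01, -3.12524343e+01,
       -6.38834853e-02,  4.35897731e-02,  1.43640841e-04]), 'tcp_pos': array([ 273.50465507, -589.05769869,  221.46001104]), 'ee_rot': array([-9.17810184e-04,  9.76463782e-01,  2.15679332e-01, -2.56903997e-04]), 'contact_force': array([-0.07857226, -0.53768396,  1.01847377]), 'wrist_torque': array([-0.03563527,  0.00101038, -0.06405289]), 'finger_force': 0.0, 'grip_width': 0.9966171379623423}
top 499.775012598256 321.80496535404893 233.81173195670053 [[0.024, -0.985, 0.171, 358.87], [-1.0, -0.027, -0.014, 13.158], [0.018, -0.17, -0.985, 1253.828], [0.0, 0.0, 0.0, 1.0]]
scene 540.6385940331844 322.10492893619255 237.4243040099463 [[-0.422, 0.741, -0.523, 1040.043], [0.906, 0.355, -0.229, 236.085], [0.016, -0.571, -0.821, 865.646], [0.0, 0.0, 0.0, 1.0]]
```

View pics/top0.png

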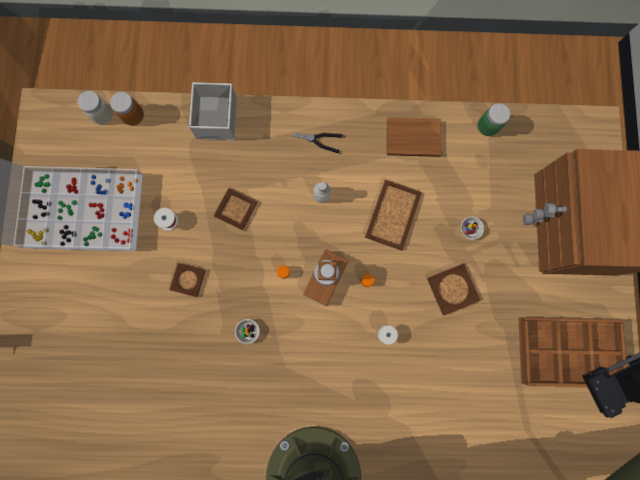

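View pics/scene0.png

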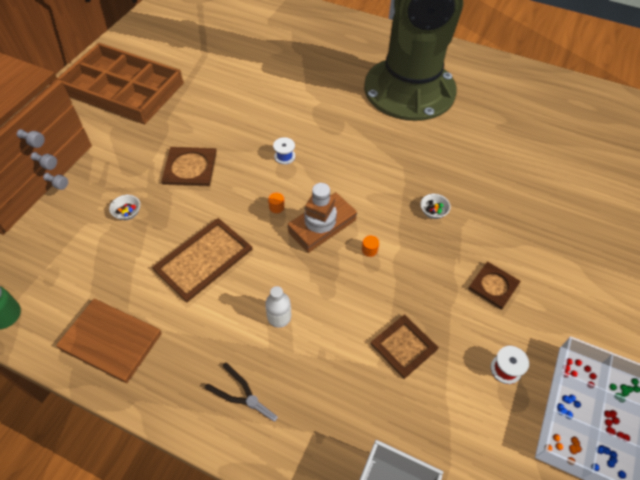

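The top view shows the stack at about (326,275), the small round board at (187,280), the square board at (237,209), the long board at (393,215), the big round board at (454,289) and the glue at (322,190). The orange decoys are at (283,271) and (368,281). Next I'll measure these.

```bash
cat > h.py <<'E'
import cv2, numpy as np
def world(d, uv, z):
    """cast pixel rays onto plane z"""
    uv=np.atleast_2d(uv).astype(float); P=d["pose"]
    r=np.c_[(uv[:,0]-d["cx"])/d["fx"],(uv[:,1]-d["cy"])/d["fy"],np.ones(len(uv))]@P[:3,:3].T
    return P[:3,3]+r*((z-P[2,3])/r[:,2])[:,None]
def cloud(d):
    v,u=np.mgrid[:480,:640]; Z=d["depth"]
    c=np.stack([(u-d["cx"])/d["fx"]*Z,(v-d["cy"])/d["fy"]*Z,Z],-1)
    return c@d["pose"][:3,:3].T+d["pose"][:3,3]
def rect(d,mask,z):
    """largest contour -> min-area rectangle on plane z: centre, sizes, yaw of long side (deg)"""
    cs,_=cv2.findContours(mask.astype(np.uint8),cv2.RETR_EXTERNAL,cv2.CHAIN_APPROX_NONE)
    c=max(cs,key=cv2.contourArea)[:,0]
    w=world(d,c,z)[:,:2].astype(np.float32)
    (x,y),(a,b),t=cv2.minAreaRect(w)
    if b>a: a,b,t=b,a,t+90
    return np.round([x,y,a,b,(t+90)%180-90],1)
E
python3 - <<'E'
from h import *
d=dict(np.load("top0.npz")); f=d["frame"]; hsv=cv2.cvtColor(f,cv2.COLOR_BGR2HSV)
C=cloud(d); H=C[...,2]
print("bench z",np.median(H[300:330,100:200]), "noise",np.std(H[300:330,100:200]))
near=np.zeros(H.shape,bool); near[235:315,298:356]=1
for n,z in (("small",122),("box",92),("big",62),("long",32)):
    m=near&(abs(H-z)<8); print(n,m.sum(),np.round(np.median(H[m]),1),rect(d,m,z))
boards={"small":(187,280,22),"square":(237,209,26),"bigr":(454,289,32),"long":(393,215,42)}
for n,(u,v,r) in boards.items():
    w=np.zeros(H.shape,bool); w[v-r:v+r,u-r:u+r]=1
    dark=w&(hsv[...,2]<105)
    m=cv2.morphologyEx(dark.astype(np.uint8),cv2.MORPH_OPEN,np.ones((2,2)))
    print(n,rect(d,m,10))
    cs,h=cv2.findContours(m,cv2.RETR_CCOMP,cv2.CHAIN_APPROX_NONE)
    k=[c for c,hh in zip(cs,h[0]) if hh[3]>=0]
    if k:
        x=world(d,max(k,key=cv2.contourArea)[:,0],10)[:,:2].astype(np.float32); print("   hole",cv2.minAreaRect(x),cv2.minEnclosingCircle(x))
m=np.zeros(H.shape,bool); m[170:215,305:340]=1; m&=(H>60); print("glue",m.sum(),rect(d,m,85))
big=[cv2.resize(f[v-40:v+40,u-50:u+50],(400,320),interpolation=cv2.INTER_CUBIC) for u,v in ((187,280),(237,209),(393,215),(326,275))]
cv2.imwrite("pics/crops.png",np.vstack([np.hstack(big[:2]),np.hstack(big[2:])])[:600])
E
```

```text
bench z 1.4164115757017726 noise 82.30060567105085
small 156 122.9 [471.  -15.8  29.6  29.6   1.4]
box 173 93.1 [475.2 -16.5  42.1  39.7   1.4]
big 160 62.7 [463.5  -5.6  59.1  28.7  46.3]
long 836 33.2 [464.7 -15.5 123.9  64.1 -25. ]
small [449.3 321.9  72.9  71.7  77.2]
   hole ((449.18994140625, 322.8869323730469), (48.165279388427734, 47.79522705078125), 47.690242767333984) ((449.2080078125, 322.036376953125), 25.325746536254883)
square [631.8 212.7  85.9  83.4  65.8]
   hole ((631.1116943359375, 212.43714904785156), (58.52295684814453, 60.65176773071289), 64.5013198852539) ((631.5595092773438, 212.28912353515625), 39.27654266357422)
bigr [ 441.5 -338.4  102.5  100.5  -67.1]
   hole ((442.9798583984375, -338.4716796875), (75.78659057617188, 75.80728149414062), 45.15404510498047) ((442.63983154296875, -337.95489501953125), 39.345741271972656)
long [ 627.2 -188.5  160.7  100.3  -18.4]
   hole ((627.1165161132812, -187.87506103515625), (83.7279052734375, 143.86920166015625), 71.6724853515625) ((626.7767944335938, -188.2354278564453), 79.00950622558594)
glue 196 [ 6.70e+02 -3.00e-01  3.73e+01  3.62e+01  1.50e+00]
```

View pics/crops.png

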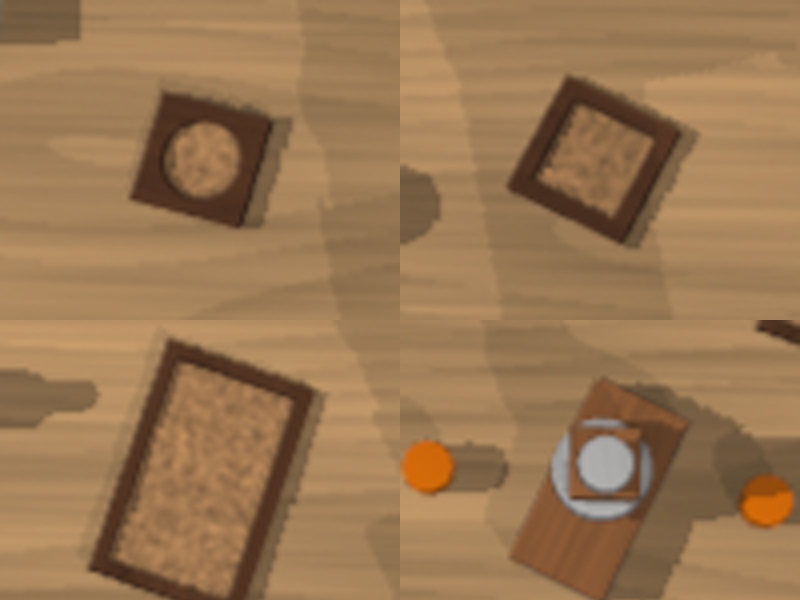

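The crops show the cork recesses cleanly segmented, with the stack tiers nested around (326,275). The long box runs at −25° yaw and the square box at about 1°. I'll set up a move planner and start moving.

```bash
cat >> h.py <<'E'
def plan(x,y,z,psi):
    """shift (m) in tool axes and wz (rad) from the measured pose to TCP x,y,z with closing line at psi deg (mod 180)"""
    from workcell import readout
    from scipy.spatial.transform import Rotation as Ro
    s=readout.read_state(); q=s["ee_rot"]; R=Ro.from_quat([q[1],q[2],q[3],q[0]])
    M=R.as_matrix(); cur=np.degrees(np.arctan2(M[1,1],M[0,1]))
    dp=(psi-cur+90)%180-90; p=np.radians(cur+dp)
    T=Ro.from_matrix(np.array([[-np.sin(p),np.cos(p),0],[np.cos(p),np.sin(p),0],[0,0,-1]]).T)
    t=M.T@(np.array([x,y,z])-s["tcp_pos"])/1000; w=(R.inv()*T).as_rotvec()
    print("tcp",np.round(s["tcp_pos"],1),"psi",round(cur,1),"q7",round(s["qpos"][6],2),"w",round(s["grip_width"],3),"t",round(s["time"],2))
    print("  t",np.round(t,4),"w",np.round(w,4))
E
python3 -c "
from h import *
plan(471,-16,222,0)"
```

```text
tcp [ 273.5 -589.1  221.6] psi -65.1 q7 -0.06 w 1.002 t 0.1
  t [ 4.205e-01 -4.366e-01  3.000e-04] w [-1.600e-03 -9.000e-04 -1.136e+00]
```

>>> {"method": "servo_tool", "body": {"series": [{"tx": 0.42, "ty": -0.437, "wz": -1.136}, {"tx": 0.42, "ty": -0.437, "wz": -1.136}, {"tx": 0.42, "ty": -0.437, "wz": -1.136}, {"tx": 0.42, "ty": -0.437, "wz": -1.136}, {"tx": 0.42, "ty": -0.437, "wz": -1.136}]}}

```text
validation failed for argument at $.se...
```

```bash
python3 -c "
from h import *
plan(471,-16,222,0)"
```

```text
tcp [ 273.5 -589.1  221.6] psi -65.1 q7 -0.06 w 1.002 t 0.1
  t [ 4.205e-01 -4.366e-01  3.000e-04] w [-1.600e-03 -9.000e-04 -1.136e+00]
```

>>> {"method": "servo_tool", "body": {"series": [{"fingers": 1, "tx": 0.42, "ty": -0.437, "tz": 0, "wx": 0, "wy": 0, "wz": -1.136}, {"fingers": 1, "tx": 0.42, "ty": -0.437, "tz": 0, "wx": 0, "wy": 0, "wz": -1.136}, {"fingers": 1, "tx": 0.42, "ty": -0.437, "tz": 0, "wx": 0, "wy": 0, "wz": -1.136}, {"fingers": 1, "tx": 0.42, "ty": -0.437, "tz": 0, "wx": 0, "wy": 0, "wz": -1.136}, {"fingers": 1, "tx": 0.42, "ty": -0.437, "tz": 0, "wx": 0, "wy": 0, "wz": -1.136}], "force": 20}}

```text
time: 0.6
tcp_pos: [355.1, -350.9, 222.1]
ee_rot: [-0.0, 0.828, 0.561, -0.0]
contact_force: [1.1, 0.1, 0.4]
grip_width: 1.003
finger_force: 0.0
```

```bash
python3 -c "
from h import *
plan(471,-16,222,0)"
```

```text
tcp [ 355.1 -350.9  222.1] psi -21.8 q7 0.34 w 1.003 t 0.6
  t [ 3.54e-01 -1.66e-02  1.00e-04] w [-5.0e-04 -1.0e-04 -3.8e-01]
```

>>> {"method": "servo_tool", "body": {"series": [{"fingers": 1, "tx": 0.354, "ty": -0.017, "tz": 0, "wx": 0, "wy": 0, "wz": -0.38}, {"fingers": 1, "tx": 0.354, "ty": -0.017, "tz": 0, "wx": 0, "wy": 0, "wz": -0.38}, {"fingers": 1, "tx": 0.354, "ty": -0.017, "tz": 0, "wx": 0, "wy": 0, "wz": -0.38}, {"fingers": 1, "tx": 0.354, "ty": -0.017, "tz": 0, "wx": 0, "wy": 0, "wz": -0.38}, {"fingers": 1, "tx": 0.354, "ty": -0.017, "tz": 0, "wx": 0, "wy": 0, "wz": -0.38}]}}

```text
time: 1.1
tcp_pos: [437.9, -115.2, 222.4]
ee_rot: [0.0, 0.709, 0.705, -0.0]
contact_force: [1.2, -0.8, 0.1]
grip_width: 0.997
finger_force: 0.0
```

```bash
python3 -c "
from h import *
plan(471,-16,160,0)"
```

```text
tcp [ 437.9 -115.2  222.4] psi -0.4 q7 0.24 w 0.997 t 1.1
  t [0.0995 0.0325 0.0623] w [-0.      0.0006 -0.0062]
```

>>> {"method": "servo_tool", "body": {"series": [{"fingers": 1, "tx": 0.04, "ty": 0.013, "tz": 0.0, "wx": 0, "wy": 0, "wz": -0.006}, {"fingers": 1, "tx": 0.08, "ty": 0.026, "tz": 0.0, "wx": 0, "wy": 0, "wz": -0.006}, {"fingers": 1, "tx": 0.0995, "ty": 0.0325, "tz": 0.02, "wx": 0, "wy": 0, "wz": -0.006}, {"fingers": 1, "tx": 0.0995, "ty": 0.0325, "tz": 0.04, "wx": 0, "wy": 0, "wz": -0.006}, {"fingers": 1, "tx": 0.0995, "ty": 0.0325, "tz": 0.04, "wx": 0, "wy": 0, "wz": -0.006}]}}

```text
time: 1.6
tcp_pos: [468.8, -17.1, 179.9]
ee_rot: [-0.002, 0.706, 0.708, -0.002]
contact_force: [0.1, -0.6, 0.4]
grip_width: 1.001
finger_force: 0.0
```

```bash
python3 -c "
from h import *
from workcell import eyes
d=eyes.snapshot('wrist'); cv2.imwrite('pics/w1.png',d['frame']); np.savez('w1.npz',**d)
print(np.round(d['pose'],2).tolist())
plan(471,-16,101,0)"
```

```text
[[1.0, 0.0, -0.01, 470.51], [0.0, -0.96, -0.28, 61.02], [-0.01, 0.28, -0.96, 343.08], [0.0, 0.0, 0.0, 1.0]]
tcp [469.8 -17.9 181.4] psi 0.0 q7 -0.0 w 1.002 t 1.65
  t [0.0019 0.0015 0.0804] w [-0.0032 -0.0004  0.0005]
```

View pics/w1.png

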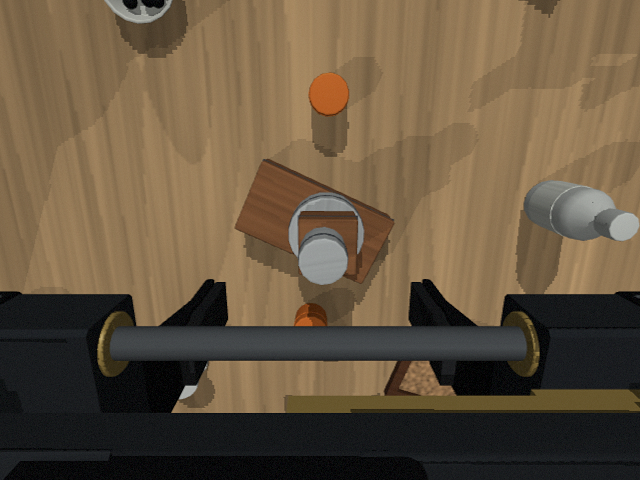

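The wrist view shows the pot lid at about (323,262), between fingers at columns 220 and 415, so it is nearly centred. The box and big pot are visible beneath it. I'll descend and grip.

>>> {"method": "servo_tool", "body": {"series": [{"fingers": 1, "tx": 0.002, "ty": 0.0015, "tz": 0.03, "wx": 0, "wy": 0, "wz": 0}, {"fingers": 1, "tx": 0.002, "ty": 0.0015, "tz": 0.06, "wx": 0, "wy": 0, "wz": 0}, {"fingers": 1, "tx": 0.002, "ty": 0.0015, "tz": 0.08, "wx": 0, "wy": 0, "wz": 0}, {"fingers": 0.7, "tx": 0.002, "ty": 0.0015, "tz": 0.08, "wx": 0, "wy": 0, "wz": 0}, {"fingers": 0.5, "tx": 0.002, "ty": 0.0015, "tz": 0.08, "wx": 0, "wy": 0, "wz": 0}], "force": 15}}

```text
time: 2.15
tcp_pos: [473.1, -16.6, 103.6]
ee_rot: [0.0, 0.708, 0.707, 0.0]
contact_force: [1.1, -0.5, 0.2]
grip_width: 0.897
finger_force: 0.0
```

>>> {"method": "servo_tool", "body": {"series": [{"fingers": 0.45, "tx": 0, "ty": 0, "tz": 0, "wx": 0, "wy": 0, "wz": 0}, {"fingers": 0.4, "tx": 0, "ty": 0, "tz": 0, "wx": 0, "wy": 0, "wz": 0}, {"fingers": 0.35, "tx": 0, "ty": 0, "tz": 0, "wx": 0, "wy": 0, "wz": 0}, {"fingers": 0.25, "tx": 0, "ty": 0, "tz": 0, "wx": 0, "wy": 0, "wz": 0}, {"fingers": 0.25, "tx": 0, "ty": 0, "tz": 0, "wx": 0, "wy": 0, "wz": 0}], "force": 15}}

```text
time: 2.65
tcp_pos: [472.6, -16.0, 102.8]
ee_rot: [0.0, 0.707, 0.707, 0.0]
contact_force: [-0.4, 0.7, -0.6]
grip_width: 0.447
finger_force: 0.0
```

```bash
python3 -c "
from h import *
plan(449.5,322.5,180,0)"
```

```text
tcp [472.6 -16.  102.8] psi 0.0 q7 -0.07 w 0.447 t 2.65
  t [ 0.3384 -0.023  -0.0773] w [0.0004 0.0003 0.0001]
```

>>> {"method": "servo_tool", "body": {"series": [{"fingers": 0.2, "tx": 0, "ty": 0, "tz": 0.001, "wx": 0, "wy": 0, "wz": 0}, {"fingers": 0.2, "tx": 0, "ty": 0, "tz": 0.001, "wx": 0, "wy": 0, "wz": 0}, {"fingers": 0.2, "tx": 0, "ty": 0, "tz": 0.001, "wx": 0, "wy": 0, "wz": 0}, {"fingers": 0.2, "tx": 0, "ty": 0, "tz": -0.004, "wx": 0, "wy": 0, "wz": 0}, {"fingers": 0.2, "tx": 0, "ty": 0, "tz": -0.02, "wx": 0, "wy": 0, "wz": 0}], "force": 15}}

```text
time: 3.15
tcp_pos: [470.9, -15.8, 121.3]
ee_rot: [-0.002, 0.707, 0.707, -0.001]
contact_force: [-0.2, -0.1, -0.8]
grip_width: 0.363
finger_force: 15.0
```

```bash
python3 -c "
from h import *
plan(449.5,322.5,180,0)"
```

```text
tcp [470.9 -15.8 121.3] psi 0.0 q7 -0.05 w 0.363 t 3.15
  t [ 0.3384 -0.0216 -0.0583] w [-0.0035 -0.0009  0.0002]
```

>>> {"method": "servo_tool", "body": {"series": [{"fingers": 0.2, "tx": 0.02, "ty": 0, "tz": -0.02, "wx": 0, "wy": 0, "wz": 0}, {"fingers": 0.2, "tx": 0.06, "ty": -0.005, "tz": -0.04, "wx": 0, "wy": 0, "wz": 0}, {"fingers": 0.2, "tx": 0.105, "ty": -0.01, "tz": -0.04, "wx": 0, "wy": 0, "wz": 0}, {"fingers": 0.2, "tx": 0.15, "ty": -0.015, "tz": -0.04, "wx": 0, "wy": 0, "wz": 0}, {"fingers": 0.2, "tx": 0.195, "ty": -0.02, "tz": -0.04, "wx": 0, "wy": 0, "wz": 0}]}}

```text
time: 3.65
tcp_pos: [452.1, 180.5, 162.9]
ee_rot: [0.001, 0.707, 0.707, 0.0]
contact_force: [0.6, 0.8, -0.6]
grip_width: 0.36
finger_force: 15.0
```

>>> {"method": "servo_tool", "body": {"series": [{"fingers": 0.2, "tx": 0.045, "ty": -0.001, "tz": 0, "wx": 0, "wy": 0, "wz": 0}, {"fingers": 0.2, "tx": 0.09, "ty": -0.002, "tz": 0, "wx": 0, "wy": 0, "wz": 0}, {"fingers": 0.2, "tx": 0.12, "ty": -0.002, "tz": 0.03, "wx": 0, "wy": 0, "wz": 0}, {"fingers": 0.2, "tx": 0.138, "ty": -0.002, "tz": 0.07, "wx": 0, "wy": 0, "wz": 0}, {"fingers": 0.2, "tx": 0.143, "ty": -0.002, "tz": 0.09, "wx": 0, "wy": 0, "wz": 0}]}}

```text
time: 4.15
tcp_pos: [448.0, 323.9, 69.5]
ee_rot: [-0.002, 0.706, 0.708, -0.001]
contact_force: [-0.4, -0.7, -0.6]
grip_width: 0.362
finger_force: 15.0
```

```bash
python3 -c "
from h import *
from workcell import eyes
d=eyes.snapshot('wrist'); cv2.imwrite('pics/w2.png',d['frame'])
d=eyes.snapshot('top'); cv2.imwrite('pics/t2.png',d['frame']); np.savez('t2.npz',**d)
plan(449.5,322.5,15,0)"
```

```text
tcp [447.6 321.7  69.3] psi 0.1 q7 -0.93 w 0.36 t 4.25
  t [0.0009 0.0022 0.0542] w [-0.0066  0.0021  0.0025]
```

View pics/w2.png

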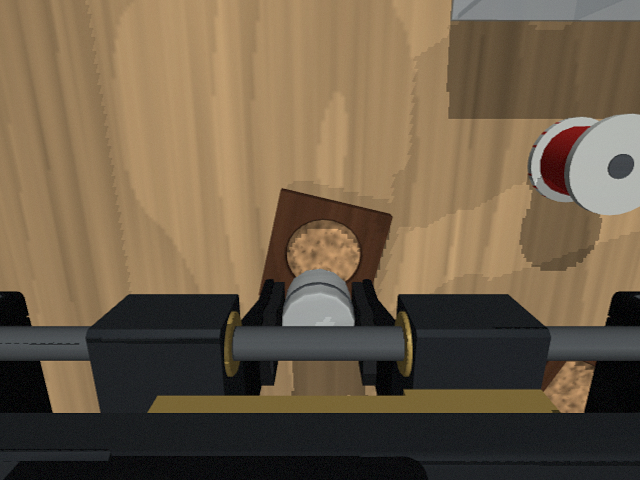

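The wrist view shows the pot at column 318 and the recess at column 323, with both in line in the closing direction. I'll lower it and release.

>>> {"method": "servo_tool", "body": {"series": [{"fingers": 0.2, "tx": 0.001, "ty": 0.002, "tz": 0.02, "wx": 0, "wy": 0, "wz": 0}, {"fingers": 0.2, "tx": 0.001, "ty": 0.002, "tz": 0.036, "wx": 0, "wy": 0, "wz": 0}, {"fingers": 0.2, "tx": 0.001, "ty": 0.002, "tz": 0.046, "wx": 0, "wy": 0, "wz": 0}, {"fingers": 0.2, "tx": 0.001, "ty": 0.002, "tz": 0.052, "wx": 0, "wy": 0, "wz": 0}, {"fingers": 0.2, "tx": 0.001, "ty": 0.002, "tz": 0.053, "wx": 0, "wy": 0, "wz": 0}]}}

```text
time: 4.75
tcp_pos: [452.4, 322.6, 19.3]
ee_rot: [0.0, 0.707, 0.707, -0.0]
contact_force: [0.3, 0.2, 0.4]
grip_width: 0.364
finger_force: 15.0
```

>>> {"method": "servo_tool", "body": {"series": [{"fingers": 0.2, "tx": 0, "ty": 0, "tz": 0.0005, "wx": 0, "wy": 0, "wz": 0}, {"fingers": 0.2, "tx": 0, "ty": 0, "tz": 0.001, "wx": 0, "wy": 0, "wz": 0}, {"fingers": 0.2, "tx": 0, "ty": 0, "tz": 0.0015, "wx": 0, "wy": 0, "wz": 0}]}}

```text
time: 5.05
tcp_pos: [452.8, 323.3, 18.5]
ee_rot: [0.0, 0.707, 0.707, 0.0]
contact_force: [0.1, 0.6, 0.4]
grip_width: 0.365
finger_force: 15.0
```

>>> {"method": "servo_tool", "body": {"series": [{"fingers": 0.2, "tx": 0, "ty": -0.001, "tz": 0.001, "wx": 0, "wy": 0, "wz": 0}, {"fingers": 0.2, "tx": 0, "ty": -0.002, "tz": 0.002, "wx": 0, "wy": 0, "wz": 0}, {"fingers": 0.2, "tx": 0, "ty": -0.003, "tz": 0.003, "wx": 0, "wy": 0, "wz": 0}, {"fingers": 0.2, "tx": 0, "ty": -0.003, "tz": 0.003, "wx": 0, "wy": 0, "wz": 0}]}}

```text
time: 5.45
tcp_pos: [449.1, 323.0, 14.8]
ee_rot: [0.0, 0.707, 0.707, -0.0]
contact_force: [-0.7, -0.0, -0.1]
grip_width: 0.363
finger_force: 15.0
```

>>> {"method": "servo_tool", "body": {"series": [{"fingers": 0.2, "tx": 0, "ty": 0, "tz": 0.0007, "wx": 0, "wy": 0, "wz": 0}, {"fingers": 0.2, "tx": 0, "ty": 0, "tz": 0.0015, "wx": 0, "wy": 0, "wz": 0}, {"fingers": 0.2, "tx": 0, "ty": 0, "tz": 0.0015, "wx": 0, "wy": 0, "wz": 0}]}}

```text
time: 5.75
tcp_pos: [449.5, 323.1, 13.8]
ee_rot: [0.0, 0.707, 0.707, -0.0]
contact_force: [-0.4, -1.2, 4.0]
grip_width: 0.36
finger_force: 15.0
```

>>> {"method": "servo_tool", "body": {"series": [{"fingers": 0.5, "tx": 0, "ty": 0, "tz": 0, "wx": 0, "wy": 0, "wz": 0}, {"fingers": 0.6, "tx": 0, "ty": 0, "tz": 0, "wx": 0, "wy": 0, "wz": 0}, {"fingers": 0.7, "tx": 0, "ty": 0, "tz": 0, "wx": 0, "wy": 0, "wz": 0}, {"fingers": 1, "tx": 0, "ty": 0, "tz": -0.02, "wx": 0, "wy": 0, "wz": 0}, {"fingers": 1, "tx": 0, "ty": 0, "tz": -0.06, "wx": 0, "wy": 0, "wz": 0}]}}

```text
time: 6.25
tcp_pos: [447.4, 321.3, 71.4]
ee_rot: [-0.001, 0.707, 0.707, -0.003]
contact_force: [0.2, 0.3, -0.2]
grip_width: 0.728
finger_force: 0.0
```

>>> {"method": "servo_tool", "body": {"series": [{"fingers": 1, "tx": -0.03, "ty": 0.002, "tz": -0.05, "wx": 0, "wy": 0, "wz": 0}, {"fingers": 1, "tx": -0.06, "ty": 0.005, "tz": -0.09, "wx": 0, "wy": 0, "wz": 0}, {"fingers": 1, "tx": -0.105, "ty": 0.01, "tz": -0.09, "wx": 0, "wy": 0, "wz": 0}, {"fingers": 1, "tx": -0.15, "ty": 0.015, "tz": -0.09, "wx": 0, "wy": 0, "wz": 0}, {"fingers": 1, "tx": -0.195, "ty": 0.02, "tz": -0.09, "wx": 0, "wy": 0, "wz": 0}]}}

```text
time: 6.75
tcp_pos: [469.8, 126.1, 164.2]
ee_rot: [0.001, 0.707, 0.707, 0.0]
contact_force: [0.5, 0.0, -0.3]
grip_width: 0.996
finger_force: 0.0
```

Run:
```python
from h import *
from workcell import eyes
d=eyes.snapshot('top'); cv2.imwrite('pics/t3.png',d['frame']); np.savez('t3.npz',**d)
C=cloud(d); H=C[...,2]
near=np.zeros(H.shape,bool); near[235:315,298:356]=1
for n,z in (("box",92),("big",62),("long",32)):
    m=near&(abs(H-z)<8); print(n,m.sum(),np.round(np.median(H[m]),1),rect(d,m,z))
m=np.zeros(H.shape,bool); m[255:305,165:210]=1; m&=(abs(H-34)<8); print("pot",m.sum(),rect(d,m,34) if m.sum()>20 else "hidden")
plan(475,-16.5,180,1)
f=d['frame']; cv2.imwrite('pics/c3.png',cv2.resize(f[230:320,150:350],(800,360),interpolation=cv2.INTER_CUBIC))
```

```text
box 331 92.8 [475.2 -16.5  42.1  39.7   1.4]
big 161 62.4 [463.5  -5.6  59.1  28.7  46.3]
long 832 33.1 [464.8 -15.4 123.9  64.  -25. ]
pot 139 [449.7 321.9  30.1  29.8 -42.2]
tcp [470.9 116.6 163.3] psi -0.6 q7 -0.35 w 0.998 t 6.8
  t [-0.1332  0.0054 -0.0158] w [ 0.0004  0.0067 -0.0272]
```

View pics/c3.png

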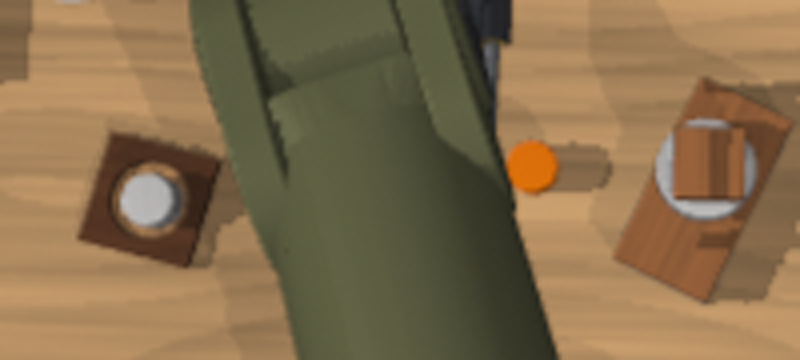

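The crop shows the small pot seated centrally in its board, with its centre measured at (449.7,321.9), which is where it should be. Next is the square box.

>>> {"method": "servo_tool", "body": {"series": [{"fingers": 1, "tx": -0.04, "ty": 0.002, "tz": 0, "wx": 0, "wy": 0, "wz": -0.01}, {"fingers": 1, "tx": -0.08, "ty": 0.004, "tz": 0, "wx": 0, "wy": 0, "wz": -0.027}, {"fingers": 1, "tx": -0.12, "ty": 0.005, "tz": 0, "wx": 0, "wy": 0, "wz": -0.027}, {"fingers": 1, "tx": -0.133, "ty": 0.005, "tz": 0.015, "wx": 0, "wy": 0, "wz": -0.027}, {"fingers": 1, "tx": -0.133, "ty": 0.005, "tz": 0.04, "wx": 0, "wy": 0, "wz": -0.027}]}}

```text
time: 7.3
tcp_pos: [475.9, -8.2, 124.2]
ee_rot: [0.002, 0.699, 0.715, 0.001]
contact_force: [-0.3, 0.0, -0.3]
grip_width: 0.999
finger_force: 0.0
```

>>> {"method": "servo_tool", "body": {"series": [{"fingers": 1, "tx": 0, "ty": 0, "tz": 0, "wx": 0, "wy": 0, "wz": 0}, {"fingers": 1, "tx": 0, "ty": 0, "tz": 0, "wx": 0, "wy": 0, "wz": 0}]}}

```text
time: 7.5
tcp_pos: [474.3, -4.2, 123.6]
ee_rot: [-0.0, 0.697, 0.717, -0.0]
contact_force: [0.3, 0.3, 0.5]
grip_width: 1.001
finger_force: 0.0
```

```bash
python3 -c "
from h import *
plan(475,-16.5,71.5,1.4)"
```

```text
tcp [474.3  -4.2 123.6] psi 1.6 q7 -0.06 w 1.001 t 7.5
  t [-0.0123  0.0004  0.0521] w [-0.0008 -0.0006  0.0036]
```

>>> {"method": "servo_tool", "body": {"series": [{"fingers": 1, "tx": -0.0123, "ty": 0.0, "tz": 0, "wx": 0, "wy": 0, "wz": 0}, {"fingers": 1, "tx": -0.0123, "ty": 0.0, "tz": 0.02, "wx": 0, "wy": 0, "wz": 0}, {"fingers": 1, "tx": -0.0123, "ty": 0.0, "tz": 0.04, "wx": 0, "wy": 0, "wz": 0}, {"fingers": 0.8, "tx": -0.0123, "ty": 0.0, "tz": 0.052, "wx": 0, "wy": 0, "wz": 0}, {"fingers": 0.7, "tx": -0.0123, "ty": 0.0, "tz": 0.052, "wx": 0, "wy": 0, "wz": 0}]}}

```text
time: 8.0
tcp_pos: [474.0, -17.5, 70.8]
ee_rot: [-0.001, 0.697, 0.717, -0.001]
contact_force: [-0.6, 0.1, -0.3]
grip_width: 0.891
finger_force: 0.0
```

>>> {"method": "servo_tool", "body": {"series": [{"fingers": 0.65, "tx": 0, "ty": 0, "tz": 0, "wx": 0, "wy": 0, "wz": 0}, {"fingers": 0.6, "tx": 0, "ty": 0, "tz": 0, "wx": 0, "wy": 0, "wz": 0}, {"fingers": 0.55, "tx": 0, "ty": 0, "tz": 0, "wx": 0, "wy": 0, "wz": 0}]}}

```text
time: 8.3
tcp_pos: [475.5, -17.3, 72.4]
ee_rot: [0.001, 0.697, 0.717, 0.0]
contact_force: [-0.1, 0.2, -0.0]
grip_width: 0.633
finger_force: 0.0
```

Close gently, then lift.

>>> {"method": "servo_tool", "body": {"series": [{"fingers": 0.5, "tx": 0, "ty": 0, "tz": 0, "wx": 0, "wy": 0, "wz": 0}, {"fingers": 0.45, "tx": 0, "ty": 0, "tz": 0, "wx": 0, "wy": 0, "wz": 0}, {"fingers": 0.3, "tx": 0, "ty": 0, "tz": 0, "wx": 0, "wy": 0, "wz": 0}, {"fingers": 0.3, "tx": 0, "ty": 0, "tz": -0.002, "wx": 0, "wy": 0, "wz": 0}, {"fingers": 0.3, "tx": 0, "ty": 0, "tz": -0.01, "wx": 0, "wy": 0, "wz": 0}], "force": 15}}

```text
time: 8.8
tcp_pos: [473.9, -17.1, 81.1]
ee_rot: [-0.001, 0.697, 0.717, -0.001]
contact_force: [0.4, 0.0, -0.5]
grip_width: 0.481
finger_force: 14.9
```

>>> {"method": "servo_tool", "body": {"series": [{"fingers": 0.3, "tx": 0, "ty": 0, "tz": -0.015, "wx": 0, "wy": 0, "wz": 0}, {"fingers": 0.3, "tx": 0, "ty": 0, "tz": -0.05, "wx": 0, "wy": 0, "wz": 0}, {"fingers": 0.3, "tx": 0, "ty": 0, "tz": -0.085, "wx": 0, "wy": 0, "wz": 0}, {"fingers": 0.3, "tx": 0, "ty": 0, "tz": -0.1, "wx": 0, "wy": 0, "wz": 0}, {"fingers": 0.3, "tx": 0, "ty": 0, "tz": -0.1, "wx": 0, "wy": 0, "wz": 0}]}}

```text
time: 9.3
tcp_pos: [476.7, -17.3, 184.4]
ee_rot: [0.002, 0.697, 0.717, 0.001]
contact_force: [0.2, 1.0, -0.3]
grip_width: 0.482
finger_force: 14.9
```

```bash
python3 -c "
from h import *
plan(631.5,212.5,170,-25)"
```

```text
tcp [476.7 -17.3 184.4] psi 1.5 q7 0.02 w 0.482 t 9.3
  t [0.2255 0.1609 0.0148] w [0.0056 0.0006 0.4633]
```

>>> {"method": "servo_tool", "body": {"series": [{"fingers": 0.3, "tx": 0.02, "ty": 0.014, "tz": 0, "wx": 0, "wy": 0, "wz": 0.06}, {"fingers": 0.3, "tx": 0.055, "ty": 0.04, "tz": 0, "wx": 0, "wy": 0, "wz": 0.14}, {"fingers": 0.3, "tx": 0.09, "ty": 0.065, "tz": 0, "wx": 0, "wy": 0, "wz": 0.22}, {"fingers": 0.3, "tx": 0.125, "ty": 0.09, "tz": 0, "wx": 0, "wy": 0, "wz": 0.3}, {"fingers": 0.3, "tx": 0.16, "ty": 0.115, "tz": 0, "wx": 0, "wy": 0, "wz": 0.38}]}}

```text
time: 9.8
tcp_pos: [585.6, 146.7, 179.8]
ee_rot: [-0.001, 0.821, 0.57, -0.001]
contact_force: [-0.0, -0.3, 0.1]
grip_width: 0.483
finger_force: 14.9
```

>>> {"method": "servo_tool", "body": {"series": [{"fingers": 0.3, "tx": 0, "ty": 0, "tz": 0, "wx": 0, "wy": 0, "wz": 0.02}, {"fingers": 0.3, "tx": 0, "ty": 0, "tz": 0, "wx": 0, "wy": 0, "wz": 0.05}, {"fingers": 0.3, "tx": 0, "ty": 0, "tz": 0, "wx": 0, "wy": 0, "wz": 0.08}]}}

```text
time: 10.1
tcp_pos: [584.7, 144.4, 180.5]
ee_rot: [0.0, 0.843, 0.538, -0.001]
contact_force: [-0.2, -0.3, 0.1]
grip_width: 0.484
finger_force: 14.9
```

```bash
python3 -c "
from h import *
plan(631.5,212.5,60,-25)"
```

```text
tcp [584.7 144.4 180.5] psi -25.0 q7 -0.92 w 0.484 t 10.1
  t [0.0817 0.0138 0.1203] w [-0.0011  0.002   0.0005]
```

>>> {"method": "servo_tool", "body": {"series": [{"fingers": 0.3, "tx": 0.02, "ty": 0.004, "tz": 0, "wx": 0, "wy": 0, "wz": 0}, {"fingers": 0.3, "tx": 0.055, "ty": 0.01, "tz": 0.02, "wx": 0, "wy": 0, "wz": 0}, {"fingers": 0.3, "tx": 0.0817, "ty": 0.0138, "tz": 0.055, "wx": 0, "wy": 0, "wz": 0}, {"fingers": 0.3, "tx": 0.0817, "ty": 0.0138, "tz": 0.09, "wx": 0, "wy": 0, "wz": 0}, {"fingers": 0.3, "tx": 0.0817, "ty": 0.0138, "tz": 0.12, "wx": 0, "wy": 0, "wz": 0}]}}

```text
time: 10.6
tcp_pos: [631.8, 212.5, 59.7]
ee_rot: [0.0, 0.843, 0.538, -0.001]
contact_force: [-0.1, -0.7, -1.4]
grip_width: 0.481
finger_force: 14.9
```

>>> {"method": "servo_tool", "body": {"series": [{"fingers": 0.3, "tx": 0, "ty": 0, "tz": 0, "wx": 0, "wy": 0, "wz": 0}, {"fingers": 0.3, "tx": 0, "ty": 0, "tz": 0, "wx": 0, "wy": 0, "wz": 0}]}}

```text
time: 10.8
tcp_pos: [632.4, 212.4, 62.0]
ee_rot: [0.0, 0.843, 0.538, -0.0]
contact_force: [0.0, 0.1, -0.2]
grip_width: 0.484
finger_force: 14.9
```

```bash
python3 -c "
from h import *
from workcell import eyes
d=eyes.snapshot('wrist'); cv2.imwrite('pics/w4.png',d['frame'])
plan(631.5,212.5,17,-25)"
```

```text
tcp [633.3 213.2  63.4] psi -24.9 q7 -1.09 w 0.484 t 10.85
  t [-0.0015 -0.0014  0.0464] w [ 0.0021 -0.001   0.0013]
```

View pics/w4.png

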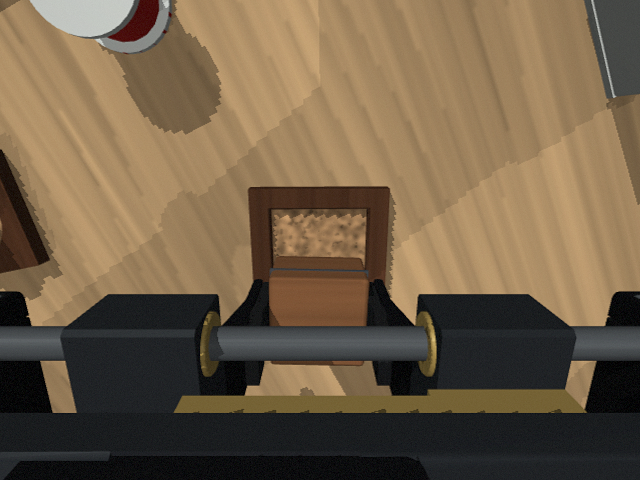

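The wrist view shows the box (columns 270–367) over the recess (columns 271–367), aligned in yaw. I'll lower it.

>>> {"method": "servo_tool", "body": {"series": [{"fingers": 0.3, "tx": -0.001, "ty": -0.001, "tz": 0.015, "wx": 0, "wy": 0, "wz": 0}, {"fingers": 0.3, "tx": -0.001, "ty": -0.001, "tz": 0.03, "wx": 0, "wy": 0, "wz": 0}, {"fingers": 0.3, "tx": -0.001, "ty": -0.001, "tz": 0.04, "wx": 0, "wy": 0, "wz": 0}, {"fingers": 0.3, "tx": -0.001, "ty": -0.001, "tz": 0.044, "wx": 0, "wy": 0, "wz": 0}, {"fingers": 0.3, "tx": -0.001, "ty": -0.001, "tz": 0.044, "wx": 0, "wy": 0, "wz": 0}]}}

```text
time: 11.35
tcp_pos: [630.2, 213.5, 16.3]
ee_rot: [-0.0, 0.842, 0.539, -0.001]
contact_force: [-0.4, 1.2, -0.4]
grip_width: 0.484
finger_force: 14.9
```

>>> {"method": "servo_tool", "body": {"series": [{"fingers": 0.3, "tx": 0, "ty": 0, "tz": 0, "wx": 0, "wy": 0, "wz": 0}, {"fingers": 0.3, "tx": 0, "ty": 0, "tz": 0.001, "wx": 0, "wy": 0, "wz": 0}]}}

```text
time: 11.55
tcp_pos: [631.5, 214.1, 17.2]
ee_rot: [0.0, 0.842, 0.539, 0.001]
contact_force: [-0.6, 0.4, 0.1]
grip_width: 0.482
finger_force: 14.9
```

>>> {"method": "servo_tool", "body": {"series": [{"fingers": 0.3, "tx": 0, "ty": 0, "tz": 0.001, "wx": 0, "wy": 0, "wz": 0}, {"fingers": 0.3, "tx": 0, "ty": 0, "tz": 0.002, "wx": 0, "wy": 0, "wz": 0}, {"fingers": 0.3, "tx": 0, "ty": 0, "tz": 0.002, "wx": 0, "wy": 0, "wz": 0}, {"fingers": 0.3, "tx": 0, "ty": 0, "tz": 0.002, "wx": 0, "wy": 0, "wz": 0}]}}

```text
time: 11.95
tcp_pos: [630.9, 213.6, 14.5]
ee_rot: [0.0, 0.843, 0.539, -0.0]
contact_force: [0.5, 0.7, -0.4]
grip_width: 0.477
finger_force: 14.9
```

>>> {"method": "servo_tool", "body": {"series": [{"fingers": 0.3, "tx": 0, "ty": 0, "tz": 0.001, "wx": 0, "wy": 0, "wz": 0}, {"fingers": 0.3, "tx": 0, "ty": 0, "tz": 0.001, "wx": 0, "wy": 0, "wz": 0}]}}

```text
time: 12.15
tcp_pos: [631.1, 213.8, 13.9]
ee_rot: [0.0, 0.842, 0.539, 0.0]
contact_force: [-0.8, 0.4, 1.4]
grip_width: 0.482
finger_force: 14.9
```

>>> {"method": "servo_tool", "body": {"series": [{"fingers": 0.3, "tx": 0, "ty": 0, "tz": 0.0007, "wx": 0, "wy": 0, "wz": 0}, {"fingers": 0.3, "tx": 0, "ty": 0, "tz": 0.0007, "wx": 0, "wy": 0, "wz": 0}, {"fingers": 0.6, "tx": 0, "ty": 0, "tz": 0.0007, "wx": 0, "wy": 0, "wz": 0}, {"fingers": 0.7, "tx": 0, "ty": 0, "tz": 0.0, "wx": 0, "wy": 0, "wz": 0}, {"fingers": 0.8, "tx": 0, "ty": 0, "tz": 0.0, "wx": 0, "wy": 0, "wz": 0}]}}

```text
time: 12.65
tcp_pos: [630.9, 213.6, 13.3]
ee_rot: [-0.0, 0.842, 0.539, -0.0]
contact_force: [1.0, -0.0, -0.4]
grip_width: 0.675
finger_force: 0.0
```

>>> {"method": "servo_tool", "body": {"series": [{"fingers": 1, "tx": 0, "ty": 0, "tz": -0.02, "wx": 0, "wy": 0, "wz": 0}, {"fingers": 1, "tx": 0, "ty": 0, "tz": -0.06, "wx": 0, "wy": 0, "wz": 0}, {"fingers": 1, "tx": -0.02, "ty": 0, "tz": -0.1, "wx": 0, "wy": 0, "wz": 0}, {"fingers": 1, "tx": -0.06, "ty": 0, "tz": -0.13, "wx": 0, "wy": 0, "wz": 0}, {"fingers": 1, "tx": -0.09, "ty": 0, "tz": -0.15, "wx": 0, "wy": 0, "wz": 0}]}}

```text
time: 13.15
tcp_pos: [593.4, 131.1, 165.7]
ee_rot: [0.001, 0.842, 0.539, 0.001]
contact_force: [-0.2, -1.4, 0.6]
grip_width: 0.99
finger_force: 0.0
```

>>> {"method": "servo_tool", "body": {"series": [{"fingers": 1, "tx": -0.02, "ty": 0, "tz": 0, "wx": 0, "wy": 0, "wz": 0}, {"fingers": 1, "tx": -0.02, "ty": 0, "tz": 0, "wx": 0, "wy": 0, "wz": 0}]}}

```text
time: 13.35
tcp_pos: [584.9, 109.9, 164.1]
ee_rot: [0.002, 0.844, 0.537, -0.0]
contact_force: [-0.1, 0.1, -0.1]
grip_width: 0.996
finger_force: 0.0
```

Run:
```python
from h import *
from workcell import eyes
d=eyes.snapshot('top'); cv2.imwrite('pics/t5.png',d['frame']); np.savez('t5.npz',**d)
C=cloud(d); H=C[...,2]
near=np.zeros(H.shape,bool); near[235:315,298:356]=1
for n,z in (("big",62),("long",32)):
    m=near&(abs(H-z)<8); print(n,m.sum(),np.round(np.median(H[m]),1),rect(d,m,z))
m=np.zeros(H.shape,bool); m[180:240,205:270]=1; m&=(abs(H-34)<8); print("box",m.sum(),rect(d,m,34) if m.sum()>20 else "hidden")
plan(471,-16,170,-25)
f=d['frame']; cv2.imwrite('pics/c5.png',cv2.resize(f[170:320,200:400],(800,600),interpolation=cv2.INTER_CUBIC))
```

```text
big 168 63.4 [481.9 -32.9  55.6  22.3  26. ]
long 292 32.9 [490.9 -27.4  66.1  63.8 -25.3]
box 140 [626.6 215.7  43.   34.8  64.8]
tcp [584.8 112.1 163.6] psi -25.0 q7 -0.87 w 1.001 t 13.4
  t [-0.1642 -0.0491 -0.0063] w [0.001  0.0009 0.0004]
```

View pics/c5.png

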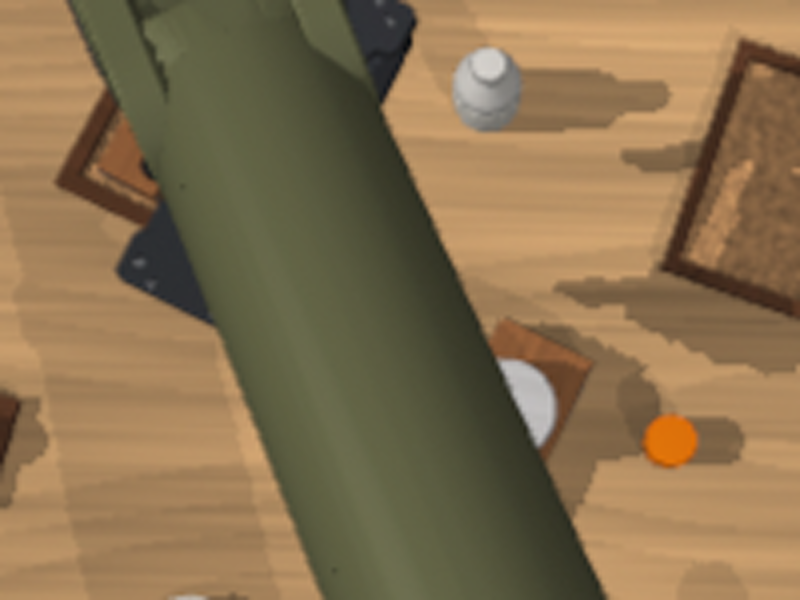

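The crop shows the arm partly hiding the square board, with the box visible inside its recess. The stack's big pot is clear. I'll move above the stack and locate the pot with the wrist camera.

>>> {"method": "servo_tool", "body": {"series": [{"fingers": 1, "tx": -0.045, "ty": -0.014, "tz": 0, "wx": 0, "wy": 0, "wz": 0}, {"fingers": 1, "tx": -0.09, "ty": -0.027, "tz": 0, "wx": 0, "wy": 0, "wz": 0}, {"fingers": 1, "tx": -0.135, "ty": -0.041, "tz": 0, "wx": 0, "wy": 0, "wz": 0}, {"fingers": 1, "tx": -0.164, "ty": -0.049, "tz": 0, "wx": 0, "wy": 0, "wz": 0}, {"fingers": 1, "tx": -0.164, "ty": -0.049, "tz": 0, "wx": 0, "wy": 0, "wz": 0}]}}

```text
time: 13.9
tcp_pos: [469.3, -17.3, 162.7]
ee_rot: [0.0, 0.844, 0.537, -0.002]
contact_force: [-0.7, -0.5, -0.1]
grip_width: 1.003
finger_force: 0.0
```

>>> {"method": "servo_tool", "body": {"series": [{"fingers": 1, "tx": 0, "ty": 0, "tz": 0, "wx": 0, "wy": 0, "wz": 0}, {"fingers": 1, "tx": 0, "ty": 0, "tz": 0, "wx": 0, "wy": 0, "wz": 0}]}}

```text
time: 14.1
tcp_pos: [472.4, -12.4, 163.6]
ee_rot: [-0.0, 0.842, 0.54, 0.001]
contact_force: [-0.5, 0.5, 0.4]
grip_width: 0.999
finger_force: 0.0
```

Run:
```python
from h import *
from workcell import eyes
d=eyes.snapshot('wrist'); cv2.imwrite('pics/w6.png',d['frame']); np.savez('w6.npz',**d)
C=cloud(d); H=C[...,2]; near=np.hypot(C[...,0]-470,C[...,1]+15)<70
for n,z in (("big",62),("long",32)):
    m=near&(abs(H-z)<7); print(n,m.sum(),np.round(np.median(H[m]),1),rect(d,m,z))
d=eyes.snapshot('top'); C=cloud(d); H=C[...,2]
m=np.zeros(H.shape,bool); m[180:240,205:270]=1; m&=(abs(H-34)<8); print("box",m.sum(),rect(d,m,34) if m.sum()>20 else "hidden")
plan(471,-16,42,-25)
```

```text
big 4871 62.9 [475.2 -16.1  60.2  58.9  71.8]
long 6374 32.8 [438.5  -3.   64.1  63.9  65.4]
box 296 [629.8 213.6  43.7  42.9  63.8]
tcp [472.2 -12.6 163.5] psi -24.6 q7 -0.46 w 1.001 t 14.2
  t [-0.0038  0.0004  0.1215] w [-0.0005 -0.0014  0.0066]
```

View pics/w6.png

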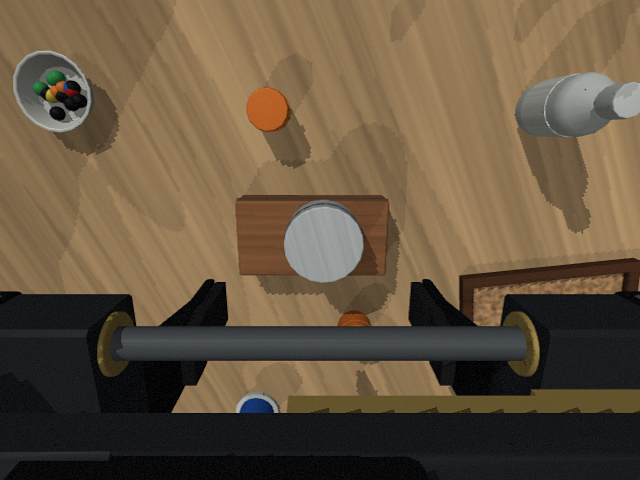

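The wrist view shows the big pot at (323,242), measured at world (475,−16). The square box is confirmed in its board at (630,214). I'll descend onto the big pot.

>>> {"method": "servo_tool", "body": {"series": [{"fingers": 1, "tx": -0.002, "ty": 0.004, "tz": 0.03, "wx": 0, "wy": 0, "wz": 0}, {"fingers": 1, "tx": -0.002, "ty": 0.004, "tz": 0.06, "wx": 0, "wy": 0, "wz": 0}, {"fingers": 1, "tx": -0.002, "ty": 0.004, "tz": 0.09, "wx": 0, "wy": 0, "wz": 0}, {"fingers": 1, "tx": -0.002, "ty": 0.004, "tz": 0.115, "wx": 0, "wy": 0, "wz": 0}, {"fingers": 1, "tx": -0.002, "ty": 0.004, "tz": 0.121, "wx": 0, "wy": 0, "wz": 0}]}}

```text
time: 14.7
tcp_pos: [472.4, -16.4, 39.8]
ee_rot: [-0.002, 0.842, 0.54, -0.001]
contact_force: [-0.4, -0.9, -0.5]
grip_width: 0.999
finger_force: 0.0
```

>>> {"method": "servo_tool", "body": {"series": [{"fingers": 0.9, "tx": 0, "ty": 0, "tz": 0, "wx": 0, "wy": 0, "wz": 0}, {"fingers": 0.85, "tx": 0, "ty": 0, "tz": 0, "wx": 0, "wy": 0, "wz": 0}, {"fingers": 0.8, "tx": 0, "ty": 0, "tz": 0, "wx": 0, "wy": 0, "wz": 0}]}}

```text
time: 15.0
tcp_pos: [475.6, -17.9, 43.9]
ee_rot: [0.001, 0.842, 0.539, 0.001]
contact_force: [0.6, 0.2, 0.1]
grip_width: 0.843
finger_force: 0.0
```

>>> {"method": "servo_tool", "body": {"series": [{"fingers": 0.76, "tx": 0, "ty": 0, "tz": 0.002, "wx": 0, "wy": 0, "wz": 0}, {"fingers": 0.72, "tx": 0, "ty": 0, "tz": 0.002, "wx": 0, "wy": 0, "wz": 0}, {"fingers": 0.6, "tx": 0, "ty": 0, "tz": 0.002, "wx": 0, "wy": 0, "wz": 0}, {"fingers": 0.5, "tx": 0, "ty": 0, "tz": 0.002, "wx": 0, "wy": 0, "wz": 0}, {"fingers": 0.5, "tx": 0, "ty": 0, "tz": 0.002, "wx": 0, "wy": 0, "wz": 0}], "force": 20}}

```text
time: 15.5
tcp_pos: [474.4, -18.1, 40.8]
ee_rot: [0.0, 0.843, 0.539, -0.0]
contact_force: [-0.8, 0.2, 2.8]
grip_width: 0.685
finger_force: 20.0
```

>>> {"method": "servo_tool", "body": {"series": [{"fingers": 0.5, "tx": 0, "ty": 0, "tz": -0.003, "wx": 0, "wy": 0, "wz": 0}, {"fingers": 0.5, "tx": 0, "ty": 0, "tz": -0.015, "wx": 0, "wy": 0, "wz": 0}, {"fingers": 0.5, "tx": 0, "ty": 0, "tz": -0.045, "wx": 0, "wy": 0, "wz": 0}, {"fingers": 0.5, "tx": 0, "ty": 0, "tz": -0.08, "wx": 0, "wy": 0, "wz": 0}, {"fingers": 0.5, "tx": 0, "ty": 0, "tz": -0.1, "wx": 0, "wy": 0, "wz": 0}]}}

```text
time: 16.0
tcp_pos: [475.5, -17.6, 143.7]
ee_rot: [0.001, 0.842, 0.539, 0.001]
contact_force: [-0.1, 0.4, -0.9]
grip_width: 0.686
finger_force: 20.0
```

>>> {"method": "servo_tool", "body": {"series": [{"fingers": 0.5, "tx": 0, "ty": 0, "tz": 0, "wx": 0, "wy": 0, "wz": 0}, {"fingers": 0.5, "tx": 0, "ty": 0, "tz": 0, "wx": 0, "wy": 0, "wz": 0}]}}

```text
time: 16.2
tcp_pos: [474.2, -18.1, 140.6]
ee_rot: [0.0, 0.843, 0.539, -0.0]
contact_force: [-0.5, -0.5, -1.5]
grip_width: 0.684
finger_force: 20.0
```

```bash
python3 -c "
from h import *
plan(442.8,-338.2,140,-25)"
```

```text
tcp [474.2 -18.1 140.6] psi -24.8 q7 -0.48 w 0.684 t 16.2
  t [-0.3037  0.1059  0.0009] w [0.0008 0.0006 0.0033]
```

>>> {"method": "servo_tool", "body": {"series": [{"fingers": 0.5, "tx": -0.019, "ty": 0.007, "tz": 0, "wx": 0, "wy": 0, "wz": 0}, {"fingers": 0.5, "tx": -0.057, "ty": 0.02, "tz": 0, "wx": 0, "wy": 0, "wz": 0}, {"fingers": 0.5, "tx": -0.1, "ty": 0.035, "tz": 0, "wx": 0, "wy": 0, "wz": 0}, {"fingers": 0.5, "tx": -0.143, "ty": 0.05, "tz": 0, "wx": 0, "wy": 0, "wz": 0}, {"fingers": 0.5, "tx": -0.186, "ty": 0.065, "tz": 0, "wx": 0, "wy": 0, "wz": 0}]}}

```text
time: 16.7
tcp_pos: [453.7, -215.2, 138.8]
ee_rot: [-0.001, 0.842, 0.539, -0.001]
contact_force: [0.7, 0.3, -0.3]
grip_width: 0.684
finger_force: 20.0
```

>>> {"method": "servo_tool", "body": {"series": [{"fingers": 0.5, "tx": -0.04, "ty": 0.014, "tz": 0, "wx": 0, "wy": 0, "wz": 0}, {"fingers": 0.5, "tx": -0.08, "ty": 0.028, "tz": 0, "wx": 0, "wy": 0, "wz": 0}, {"fingers": 0.5, "tx": -0.11, "ty": 0.038, "tz": 0, "wx": 0, "wy": 0, "wz": 0}, {"fingers": 0.5, "tx": -0.118, "ty": 0.041, "tz": 0.02, "wx": 0, "wy": 0, "wz": 0}, {"fingers": 0.5, "tx": -0.118, "ty": 0.041, "tz": 0.05, "wx": 0, "wy": 0, "wz": 0}]}}

```text
time: 17.2
tcp_pos: [442.3, -341.1, 89.4]
ee_rot: [0.0, 0.844, 0.537, -0.0]
contact_force: [-0.4, -0.5, -2.7]
grip_width: 0.681
finger_force: 20.0
```

>>> {"method": "servo_tool", "body": {"series": [{"fingers": 0.5, "tx": 0, "ty": 0, "tz": 0.02, "wx": 0, "wy": 0, "wz": 0}, {"fingers": 0.5, "tx": 0, "ty": 0, "tz": 0.03, "wx": 0, "wy": 0, "wz": 0}, {"fingers": 0.5, "tx": 0, "ty": 0, "tz": 0.03, "wx": 0, "wy": 0, "wz": 0}]}}

```text
time: 17.5
tcp_pos: [441.4, -336.9, 57.9]
ee_rot: [-0.003, 0.842, 0.539, -0.001]
contact_force: [0.2, 0.7, -0.6]
grip_width: 0.685
finger_force: 20.0
```

```bash
python3 -c "
from h import *
from workcell import eyes
d=eyes.snapshot('wrist'); cv2.imwrite('pics/w7.png',d['frame'])
plan(442.8,-338.2,16,-25)"
```

```text
tcp [ 442.4 -337.6   59.5] psi -24.8 q7 0.03 w 0.683 t 17.55
  t [-0.0004  0.0007  0.0435] w [-0.0022 -0.001   0.0039]
```

View pics/w7.png

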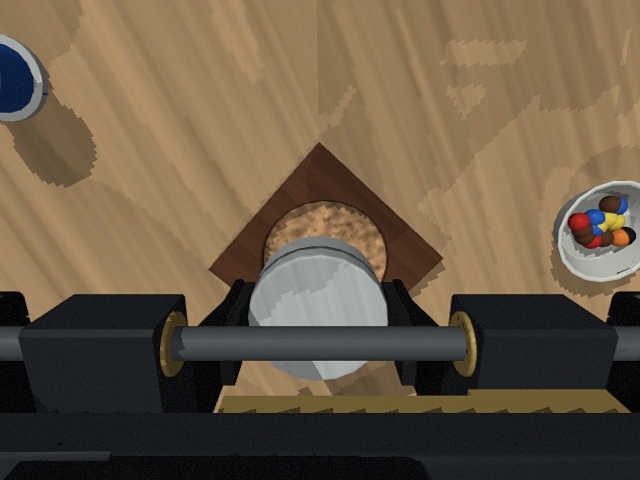

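The wrist view shows the pot at column 318 against the recess at column 325, about 3 mm off along the closing line. I'll shift by that amount and lower.

>>> {"method": "servo_tool", "body": {"series": [{"fingers": 0.5, "tx": 0, "ty": 0.003, "tz": 0.012, "wx": 0, "wy": 0, "wz": 0}, {"fingers": 0.5, "tx": 0, "ty": 0.003, "tz": 0.026, "wx": 0, "wy": 0, "wz": 0}, {"fingers": 0.5, "tx": 0, "ty": 0.003, "tz": 0.036, "wx": 0, "wy": 0, "wz": 0}, {"fingers": 0.5, "tx": 0, "ty": 0.003, "tz": 0.042, "wx": 0, "wy": 0, "wz": 0}, {"fingers": 0.5, "tx": 0, "ty": 0.003, "tz": 0.042, "wx": 0, "wy": 0, "wz": 0}]}}

```text
time: 18.05
tcp_pos: [444.9, -339.1, 17.3]
ee_rot: [-0.001, 0.842, 0.539, -0.0]
contact_force: [0.2, 0.3, -1.1]
grip_width: 0.682
finger_force: 20.0
```

>>> {"method": "servo_tool", "body": {"series": [{"fingers": 0.5, "tx": 0, "ty": 0, "tz": 0, "wx": 0, "wy": 0, "wz": 0}, {"fingers": 0.5, "tx": 0, "ty": 0, "tz": 0.001, "wx": 0, "wy": 0, "wz": 0}, {"fingers": 0.5, "tx": 0, "ty": 0, "tz": 0.001, "wx": 0, "wy": 0, "wz": 0}]}}

```text
time: 18.35
tcp_pos: [445.9, -339.9, 18.0]
ee_rot: [0.0, 0.842, 0.539, 0.0]
contact_force: [0.3, -0.7, -2.0]
grip_width: 0.683
finger_force: 20.0
```

>>> {"method": "servo_tool", "body": {"series": [{"fingers": 0.5, "tx": 0, "ty": 0, "tz": 0.001, "wx": 0, "wy": 0, "wz": 0}, {"fingers": 0.5, "tx": 0, "ty": 0, "tz": 0.002, "wx": 0, "wy": 0, "wz": 0}, {"fingers": 0.5, "tx": 0, "ty": 0, "tz": 0.003, "wx": 0, "wy": 0, "wz": 0}, {"fingers": 0.5, "tx": 0, "ty": 0, "tz": 0.003, "wx": 0, "wy": 0, "wz": 0}]}}

```text
time: 18.75
tcp_pos: [445.5, -339.6, 14.4]
ee_rot: [-0.0, 0.842, 0.539, -0.0]
contact_force: [-0.5, 0.3, -1.3]
grip_width: 0.681
finger_force: 20.0
```

>>> {"method": "servo_tool", "body": {"series": [{"fingers": 0.5, "tx": 0, "ty": 0, "tz": 0.001, "wx": 0, "wy": 0, "wz": 0}, {"fingers": 0.5, "tx": 0, "ty": 0, "tz": 0.001, "wx": 0, "wy": 0, "wz": 0}, {"fingers": 0.5, "tx": 0, "ty": 0, "tz": 0.001, "wx": 0, "wy": 0, "wz": 0}]}}

```text
time: 19.05
tcp_pos: [445.6, -339.6, 13.5]
ee_rot: [-0.0, 0.842, 0.539, -0.0]
contact_force: [-0.4, -0.2, -0.8]
grip_width: 0.681
finger_force: 20.0
```

>>> {"method": "servo_tool", "body": {"series": [{"fingers": 0.5, "tx": 0, "ty": 0, "tz": 0.0007, "wx": 0, "wy": 0, "wz": 0}, {"fingers": 0.5, "tx": 0, "ty": 0, "tz": 0.001, "wx": 0, "wy": 0, "wz": 0}, {"fingers": 0.5, "tx": 0, "ty": 0, "tz": 0.001, "wx": 0, "wy": 0, "wz": 0}]}}

```text
time: 19.35
tcp_pos: [445.7, -339.7, 12.8]
ee_rot: [0.0, 0.842, 0.539, -0.0]
contact_force: [-0.6, 0.6, 1.5]
grip_width: 0.682
finger_force: 20.0
```

>>> {"method": "servo_tool", "body": {"series": [{"fingers": 0.8, "tx": 0, "ty": 0, "tz": 0.0003, "wx": 0, "wy": 0, "wz": 0}, {"fingers": 0.9, "tx": 0, "ty": 0, "tz": 0, "wx": 0, "wy": 0, "wz": 0}, {"fingers": 1, "tx": 0, "ty": 0, "tz": 0, "wx": 0, "wy": 0, "wz": 0}, {"fingers": 1, "tx": 0, "ty": 0, "tz": 0, "wx": 0, "wy": 0, "wz": 0}, {"fingers": 1, "tx": 0, "ty": 0, "tz": 0, "wx": 0, "wy": 0, "wz": 0}]}}

```text
time: 19.85
tcp_pos: [445.6, -339.7, 12.5]
ee_rot: [0.0, 0.843, 0.539, -0.0]
contact_force: [0.8, 0.5, 0.2]
grip_width: 0.983
finger_force: 0.0
```

>>> {"method": "servo_tool", "body": {"series": [{"fingers": 1, "tx": 0, "ty": 0, "tz": -0.02, "wx": 0, "wy": 0, "wz": 0}, {"fingers": 1, "tx": 0, "ty": 0, "tz": -0.06, "wx": 0, "wy": 0, "wz": 0}, {"fingers": 1, "tx": 0.02, "ty": 0, "tz": -0.1, "wx": 0, "wy": 0, "wz": 0}, {"fingers": 1, "tx": 0.06, "ty": -0.02, "tz": -0.13, "wx": 0, "wy": 0, "wz": 0}, {"fingers": 1, "tx": 0.1, "ty": -0.035, "tz": -0.15, "wx": 0, "wy": 0, "wz": 0}]}}

```text
time: 20.35
tcp_pos: [456.2, -235.1, 164.2]
ee_rot: [0.001, 0.843, 0.538, 0.0]
contact_force: [0.9, 1.1, 0.4]
grip_width: 1.0
finger_force: 0.0
```

>>> {"method": "servo_tool", "body": {"series": [{"fingers": 1, "tx": 0.03, "ty": -0.01, "tz": 0, "wx": 0, "wy": 0, "wz": 0}, {"fingers": 1, "tx": 0.05, "ty": -0.02, "tz": 0, "wx": 0, "wy": 0, "wz": 0}, {"fingers": 1, "tx": 0.05, "ty": -0.02, "tz": 0, "wx": 0, "wy": 0, "wz": 0}]}}

```text
time: 20.65
tcp_pos: [459.1, -177.4, 162.6]
ee_rot: [0.0, 0.841, 0.541, 0.0]
contact_force: [-0.5, 0.5, 0.7]
grip_width: 0.999
finger_force: 0.0
```

Run:
```python
from h import *
from workcell import eyes
d=eyes.snapshot('top'); cv2.imwrite('pics/t8.png',d['frame']); C=cloud(d); H=C[...,2]
def q(n,u0,u1,v0,v1,z):
    m=np.zeros(H.shape,bool); m[v0:v1,u0:u1]=1; m&=(abs(H-z)<8); print(n,m.sum(),rect(d,m,z) if m.sum()>20 else "hidden")
q("small",165,210,255,305,34); q("square",205,270,180,240,34); q("big",425,485,260,320,34); q("long",295,356,235,315,32)
plan(464.8,-15.4,150,65)
```

```text
small 142 [450.3 321.3  31.8  29.8 -42.2]
square 295 [629.9 213.5  44.3  42.4  62.3]
big 0 hidden
long 1336 [464.7 -15.5 123.9  64.1 -25. ]
tcp [ 458.8 -180.   162.4] psi -24.6 q7 -0.14 w 1.0 t 20.7
  t [ 0.1521 -0.0632  0.0122] w [-2.0000e-04  1.5000e-03 -1.5642e+00]
```

>>> {"method": "servo_tool", "body": {"series": [{"fingers": 1, "tx": 0.04, "ty": -0.016, "tz": 0, "wx": 0, "wy": 0, "wz": -0.14}, {"fingers": 1, "tx": 0.08, "ty": -0.032, "tz": 0, "wx": 0, "wy": 0, "wz": -0.28}, {"fingers": 1, "tx": 0.12, "ty": -0.048, "tz": 0, "wx": 0, "wy": 0, "wz": -0.42}, {"fingers": 1, "tx": 0.14, "ty": -0.058, "tz": 0, "wx": 0, "wy": 0, "wz": -0.56}, {"fingers": 1, "tx": 0.152, "ty": -0.063, "tz": 0, "wx": 0, "wy": 0, "wz": -0.7}]}}

```text
time: 21.2
tcp_pos: [465.4, -15.7, 162.2]
ee_rot: [0.0, 0.604, 0.797, 0.0]
contact_force: [0.8, -0.3, 1.0]
grip_width: 0.998
finger_force: 0.0
```

>>> {"method": "servo_tool", "body": {"series": [{"fingers": 1, "tx": 0, "ty": 0, "tz": 0, "wx": 0, "wy": 0, "wz": -0.14}, {"fingers": 1, "tx": 0, "ty": 0, "tz": 0, "wx": 0, "wy": 0, "wz": -0.28}, {"fingers": 1, "tx": 0, "ty": 0, "tz": 0, "wx": 0, "wy": 0, "wz": -0.42}, {"fingers": 1, "tx": 0, "ty": 0, "tz": 0, "wx": 0, "wy": 0, "wz": -0.56}, {"fingers": 1, "tx": 0, "ty": 0, "tz": 0, "wx": 0, "wy": 0, "wz": -0.7}]}}

```text
time: 21.7
tcp_pos: [465.5, -18.5, 162.0]
ee_rot: [-0.0, 0.296, 0.955, 0.0]
contact_force: [0.1, 0.2, -0.0]
grip_width: 0.999
finger_force: 0.0
```

>>> {"method": "servo_tool", "body": {"series": [{"fingers": 1, "tx": 0, "ty": 0, "tz": 0, "wx": 0, "wy": 0, "wz": -0.14}, {"fingers": 1, "tx": 0, "ty": 0, "tz": 0, "wx": 0, "wy": 0, "wz": -0.164}, {"fingers": 1, "tx": 0, "ty": 0, "tz": 0, "wx": 0, "wy": 0, "wz": -0.164}, {"fingers": 1, "tx": 0, "ty": 0, "tz": 0, "wx": 0, "wy": 0, "wz": -0.164}]}}

```text
time: 22.1
tcp_pos: [465.3, -17.4, 162.1]
ee_rot: [-0.0, 0.22, 0.976, 0.0]
contact_force: [0.0, 0.7, -0.0]
grip_width: 1.0
finger_force: 0.0
```

Run:
```python
from h import *
from workcell import eyes
d=eyes.snapshot('top'); cv2.imwrite('pics/t9.png',d['frame']); C=cloud(d); H=C[...,2]
m=np.zeros(H.shape,bool); m[255:325,420:490]=1; m&=(abs(H-34)<8); print("big",m.sum(),rect(d,m,34) if m.sum()>20 else "hidden")
d=eyes.snapshot('wrist'); cv2.imwrite('pics/w9.png',d['frame']); C=cloud(d); H=C[...,2]; near=np.hypot(C[...,0]-465,C[...,1]+15)<90
m=near&(abs(H-32)<7); print("long",m.sum(),rect(d,m,32))
plan(464.7,-15.4,10,65)
```

```text
big 482 [ 445.3 -335.5   59.    58.7   89. ]
long 11643 [464.9 -16.6 124.3  63.8 -24.8]
tcp [465.3 -17.1 162.1] psi 64.7 q7 1.12 w 1.0 t 22.2
  t [0.0012 0.0013 0.1521] w [-0.0001  0.0001 -0.0052]
```

View pics/w9.png

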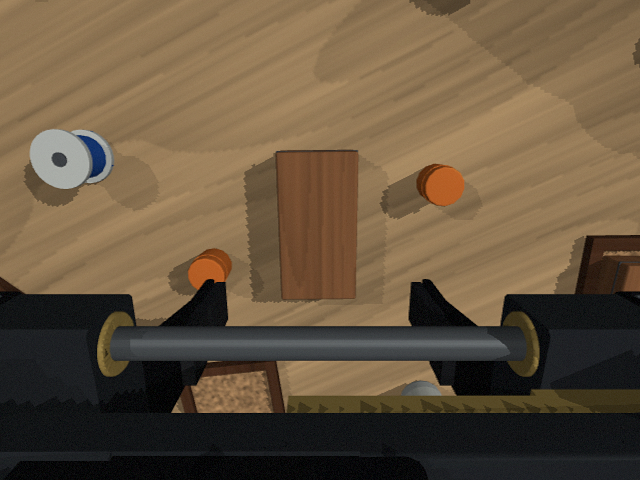

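View pics/t9.png

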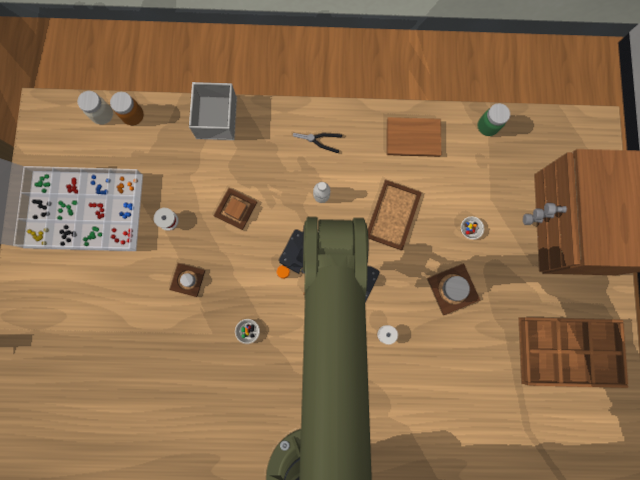

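The wrist view shows the long box centred between the fingers (columns 278–357), with the decoys at (212,268) and (441,186). The top view shows the first three containers in their boards. I'll check the decoy clearance before descending.

```bash
python3 - <<'E'
from h import *
d=dict(np.load("top0.npz")); hsv=cv2.cvtColor(d["frame"],cv2.COLOR_BGR2HSV)
m=((hsv[...,0]<14)&(hsv[...,1]>220)&(hsv[...,2]>180)).astype(np.uint8); m[:240]=0;m[300:]=0;m[:,:270]=0;m[:,380:]=0
n,_,st,ct=cv2.connectedComponentsWithStats(m)
p=np.radians(65); ex=np.array([-np.sin(p),np.cos(p)]); ey=np.array([np.cos(p),np.sin(p)])
for i in range(1,n):
    if st[i,4]>30:
        w=world(d,ct[i],30)[0,:2]; r=w-[465,-16]; print(np.round(w),"tool x,y",np.round([r@ex,r@ey]))
E
python3 - <<'E'
from h import *
d=dict(np.load("top0.npz"))
p=np.radians(65); ex=np.array([-np.sin(p),np.cos(p)]); ey=np.array([np.cos(p),np.sin(p)])
for c in ((283,271),(368,281)):
    w=world(d,c,30)[0,:2]; r=w-[465,-16]; print(np.round(w),"tool x,y",np.round([r@ex,r@ey]), d["frame"][c[1],c[0]])
E
```

```text
[476.  88.] tool x,y [34. 99.] [ 10 104 208]
[ 457. -120.] tool x,y [-37. -98.] [ 10 104 209]
```

Clearance is fine: the decoys are at ±98 mm and the fingers reach ±58 mm. Descending.

>>> {"method": "servo_tool", "body": {"series": [{"fingers": 1, "tx": 0.001, "ty": 0.001, "tz": 0.035, "wx": 0, "wy": 0, "wz": -0.005}, {"fingers": 1, "tx": 0.001, "ty": 0.001, "tz": 0.075, "wx": 0, "wy": 0, "wz": -0.005}, {"fingers": 1, "tx": 0.001, "ty": 0.001, "tz": 0.11, "wx": 0, "wy": 0, "wz": -0.005}, {"fingers": 1, "tx": 0.001, "ty": 0.001, "tz": 0.135, "wx": 0, "wy": 0, "wz": -0.005}, {"fingers": 1, "tx": 0.001, "ty": 0.001, "tz": 0.147, "wx": 0, "wy": 0, "wz": -0.005}]}}

```text
time: 22.7
tcp_pos: [463.0, -15.4, 12.9]
ee_rot: [-0.002, 0.216, 0.976, 0.0]
contact_force: [0.7, 0.2, -0.4]
grip_width: 1.003
finger_force: 0.0
```

>>> {"method": "servo_tool", "body": {"series": [{"fingers": 0.95, "tx": 0, "ty": 0, "tz": 0, "wx": 0, "wy": 0, "wz": 0}, {"fingers": 0.9, "tx": 0, "ty": 0, "tz": 0, "wx": 0, "wy": 0, "wz": 0}, {"fingers": 0.88, "tx": 0, "ty": 0, "tz": 0, "wx": 0, "wy": 0, "wz": 0}]}}

```text
time: 23.0
tcp_pos: [466.1, -15.7, 16.6]
ee_rot: [0.001, 0.216, 0.976, -0.0]
contact_force: [0.7, 0.8, -0.2]
grip_width: 0.897
finger_force: 0.0
```

>>> {"method": "servo_tool", "body": {"series": [{"fingers": 0.88, "tx": 0, "ty": 0, "tz": 0.003, "wx": 0, "wy": 0, "wz": 0}, {"fingers": 0.88, "tx": 0, "ty": 0, "tz": 0.006, "wx": 0, "wy": 0, "wz": 0}, {"fingers": 0.84, "tx": 0, "ty": 0, "tz": 0.006, "wx": 0, "wy": 0, "wz": 0}, {"fingers": 0.8, "tx": 0, "ty": 0, "tz": 0.006, "wx": 0, "wy": 0, "wz": 0}, {"fingers": 0.76, "tx": 0, "ty": 0, "tz": 0.006, "wx": 0, "wy": 0, "wz": 0}], "force": 30}}

```text
time: 23.5
tcp_pos: [464.8, -15.5, 9.2]
ee_rot: [0.0, 0.216, 0.976, -0.0]
contact_force: [0.4, 0.5, 0.3]
grip_width: 0.789
finger_force: 0.0
```

>>> {"method": "servo_tool", "body": {"series": [{"fingers": 0.6, "tx": 0, "ty": 0, "tz": 0, "wx": 0, "wy": 0, "wz": 0}, {"fingers": 0.5, "tx": 0, "ty": 0, "tz": 0, "wx": 0, "wy": 0, "wz": 0}, {"fingers": 0.5, "tx": 0, "ty": 0, "tz": 0, "wx": 0, "wy": 0, "wz": 0}], "force": 30}}

```text
time: 23.8
tcp_pos: [464.6, -15.9, 9.2]
ee_rot: [-0.0, 0.216, 0.976, -0.0]
contact_force: [-1.3, -1.4, 2.1]
grip_width: 0.733
finger_force: 30.0
```

Gripped at 64 mm. Lift it, then carry it to the long board.

>>> {"method": "servo_tool", "body": {"series": [{"fingers": 0.5, "tx": 0, "ty": 0, "tz": -0.005, "wx": 0, "wy": 0, "wz": 0}, {"fingers": 0.5, "tx": 0, "ty": 0, "tz": -0.02, "wx": 0, "wy": 0, "wz": 0}, {"fingers": 0.5, "tx": 0, "ty": 0, "tz": -0.05, "wx": 0, "wy": 0, "wz": 0}, {"fingers": 0.5, "tx": 0, "ty": 0, "tz": -0.085, "wx": 0, "wy": 0, "wz": 0}, {"fingers": 0.5, "tx": 0, "ty": 0, "tz": -0.11, "wx": 0, "wy": 0, "wz": 0}]}}

```text
time: 24.3
tcp_pos: [465.5, -14.8, 122.0]
ee_rot: [0.001, 0.215, 0.977, 0.0]
contact_force: [-0.3, -0.2, -2.8]
grip_width: 0.736
finger_force: 30.0
```

>>> {"method": "servo_tool", "body": {"series": [{"fingers": 0.5, "tx": 0, "ty": 0, "tz": -0.01, "wx": 0, "wy": 0, "wz": 0}, {"fingers": 0.5, "tx": 0, "ty": 0, "tz": -0.01, "wx": 0, "wy": 0, "wz": 0}]}}

```text
time: 24.5
tcp_pos: [465.8, -15.6, 130.7]
ee_rot: [0.002, 0.216, 0.976, -0.0]
contact_force: [-0.1, 0.2, -2.6]
grip_width: 0.735
finger_force: 30.0
```

```bash
python3 -c "
from h import *
plan(627.1,-188.2,130,71.6)"
```

```text
tcp [465.8 -15.6 130.7] psi 65.1 q7 1.09 w 0.735 t 24.5
  t [-0.219  -0.0886  0.0015] w [-0.0002  0.0036 -0.1137]
```

>>> {"method": "servo_tool", "body": {"series": [{"fingers": 0.5, "tx": -0.016, "ty": -0.006, "tz": 0, "wx": 0, "wy": 0, "wz": -0.02}, {"fingers": 0.5, "tx": -0.05, "ty": -0.02, "tz": 0, "wx": 0, "wy": 0, "wz": -0.04}, {"fingers": 0.5, "tx": -0.09, "ty": -0.036, "tz": 0, "wx": 0, "wy": 0, "wz": -0.06}, {"fingers": 0.5, "tx": -0.13, "ty": -0.053, "tz": 0, "wx": 0, "wy": 0, "wz": -0.09}, {"fingers": 0.5, "tx": -0.165, "ty": -0.067, "tz": 0, "wx": 0, "wy": 0, "wz": -0.114}]}}

```text
time: 25.0
tcp_pos: [586.1, -147.7, 126.5]
ee_rot: [-0.002, 0.16, 0.987, 0.0]
contact_force: [0.5, 0.2, -2.0]
grip_width: 0.733
finger_force: 30.0
```

>>> {"method": "servo_tool", "body": {"series": [{"fingers": 0.5, "tx": -0.015, "ty": 0, "tz": 0, "wx": 0, "wy": 0, "wz": 0}, {"fingers": 0.5, "tx": -0.025, "ty": 0, "tz": 0, "wx": 0, "wy": 0, "wz": 0}, {"fingers": 0.5, "tx": -0.025, "ty": 0, "tz": 0, "wx": 0, "wy": 0, "wz": 0}, {"fingers": 0.5, "tx": -0.025, "ty": 0, "tz": 0, "wx": 0, "wy": 0, "wz": 0}]}}

```text
time: 25.4
tcp_pos: [609.0, -152.0, 128.2]
ee_rot: [-0.001, 0.159, 0.987, 0.0]
contact_force: [0.4, -0.2, -2.9]
grip_width: 0.732
finger_force: 30.0
```

```bash
python3 -c "
from h import *
plan(627.1,-188.2,60,71.6)"
```

```text
tcp [ 609.  -152.   128.2] psi 71.7 q7 1.23 w 0.732 t 25.4
  t [-0.0287 -0.0287  0.0682] w [ 0.0004 -0.0022  0.0023]
```

>>> {"method": "servo_tool", "body": {"series": [{"fingers": 0.5, "tx": -0.01, "ty": -0.01, "tz": 0.01, "wx": 0, "wy": 0, "wz": 0}, {"fingers": 0.5, "tx": -0.022, "ty": -0.022, "tz": 0.03, "wx": 0, "wy": 0, "wz": 0}, {"fingers": 0.5, "tx": -0.0287, "ty": -0.0287, "tz": 0.05, "wx": 0, "wy": 0, "wz": 0}, {"fingers": 0.5, "tx": -0.0287, "ty": -0.0287, "tz": 0.068, "wx": 0, "wy": 0, "wz": 0}, {"fingers": 0.5, "tx": -0.0287, "ty": -0.0287, "tz": 0.078, "wx": 0, "wy": 0, "wz": 0}]}}

```text
time: 25.9
tcp_pos: [626.4, -189.8, 48.6]
ee_rot: [-0.002, 0.16, 0.987, 0.0]
contact_force: [0.5, 0.5, -3.0]
grip_width: 0.733
finger_force: 30.0
```

>>> {"method": "servo_tool", "body": {"series": [{"fingers": 0.5, "tx": 0, "ty": 0, "tz": 0, "wx": 0, "wy": 0, "wz": 0}, {"fingers": 0.5, "tx": 0, "ty": 0, "tz": 0, "wx": 0, "wy": 0, "wz": 0}, {"fingers": 0.5, "tx": 0, "ty": 0, "tz": 0, "wx": 0, "wy": 0, "wz": 0}]}}

```text
time: 26.2
tcp_pos: [628.9, -189.5, 52.5]
ee_rot: [0.001, 0.159, 0.987, -0.0]
contact_force: [-0.1, -0.8, -2.4]
grip_width: 0.735
finger_force: 30.0
```

```bash
python3 -c "
from h import *
from workcell import eyes
d=eyes.snapshot('wrist'); cv2.imwrite('pics/w11.png',d['frame'])
plan(627.1,-188.2,16,71.6)"
```

```text
tcp [ 628.9 -189.7   52.5] psi 71.7 q7 1.24 w 0.735 t 26.25
  t [0.0023 0.0008 0.0365] w [-0.0001  0.0022  0.001 ]
```

View pics/w11.png

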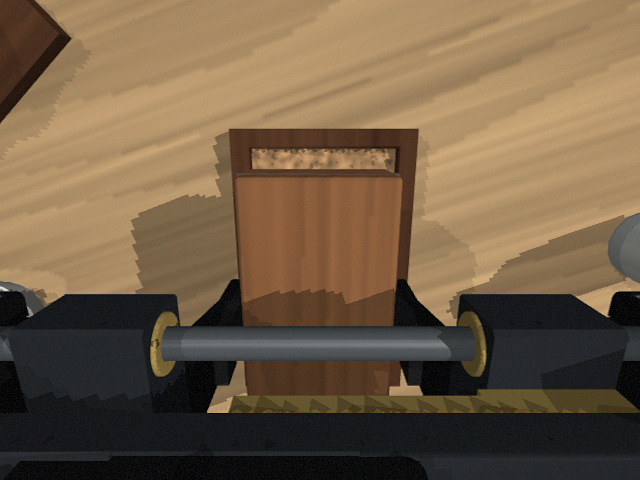

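The wrist view shows the box (columns 236–402) over the recess (columns 251–396), parallel and about 1–2 mm off laterally. Lowering.

>>> {"method": "servo_tool", "body": {"series": [{"fingers": 0.5, "tx": 0.002, "ty": 0.0015, "tz": 0.01, "wx": 0, "wy": 0, "wz": 0}, {"fingers": 0.5, "tx": 0.002, "ty": 0.0015, "tz": 0.02, "wx": 0, "wy": 0, "wz": 0}, {"fingers": 0.5, "tx": 0.002, "ty": 0.0015, "tz": 0.028, "wx": 0, "wy": 0, "wz": 0}, {"fingers": 0.5, "tx": 0.002, "ty": 0.0015, "tz": 0.034, "wx": 0, "wy": 0, "wz": 0}, {"fingers": 0.5, "tx": 0.002, "ty": 0.0015, "tz": 0.035, "wx": 0, "wy": 0, "wz": 0}]}}

```text
time: 26.75
tcp_pos: [625.7, -187.8, 14.6]
ee_rot: [-0.001, 0.16, 0.987, 0.0]
contact_force: [-0.4, 0.3, -2.0]
grip_width: 0.733
finger_force: 30.0
```

>>> {"method": "servo_tool", "body": {"series": [{"fingers": 0.5, "tx": 0, "ty": 0, "tz": 0, "wx": 0, "wy": 0, "wz": 0}, {"fingers": 0.5, "tx": 0, "ty": 0, "tz": 0.001, "wx": 0, "wy": 0, "wz": 0}, {"fingers": 0.5, "tx": 0, "ty": 0, "tz": 0.001, "wx": 0, "wy": 0, "wz": 0}]}}

```text
time: 27.05
tcp_pos: [626.9, -188.0, 15.4]
ee_rot: [0.0, 0.16, 0.987, -0.0]
contact_force: [0.2, -0.2, -2.0]
grip_width: 0.732
finger_force: 30.0
```

>>> {"method": "servo_tool", "body": {"series": [{"fingers": 0.5, "tx": 0, "ty": 0, "tz": 0.001, "wx": 0, "wy": 0, "wz": 0}, {"fingers": 0.5, "tx": 0, "ty": 0, "tz": 0.002, "wx": 0, "wy": 0, "wz": 0}, {"fingers": 0.5, "tx": 0, "ty": 0, "tz": 0.002, "wx": 0, "wy": 0, "wz": 0}, {"fingers": 0.5, "tx": 0, "ty": 0, "tz": 0.002, "wx": 0, "wy": 0, "wz": 0}]}}

```text
time: 27.45
tcp_pos: [626.8, -188.0, 13.3]
ee_rot: [0.0, 0.16, 0.987, -0.0]
contact_force: [-0.6, -0.5, -2.2]
grip_width: 0.726
finger_force: 30.0
```

>>> {"method": "servo_tool", "body": {"series": [{"fingers": 0.5, "tx": 0, "ty": 0, "tz": 0.0005, "wx": 0, "wy": 0, "wz": 0}, {"fingers": 0.5, "tx": 0, "ty": 0, "tz": 0.0005, "wx": 0, "wy": 0, "wz": 0}]}}

```text
time: 27.65
tcp_pos: [626.8, -188.0, 13.2]
ee_rot: [0.0, 0.16, 0.987, -0.0]
contact_force: [-0.7, 0.2, 2.0]
grip_width: 0.736
finger_force: 30.0
```

Contact: the force went from −2 to +2 N. Release and retreat.

>>> {"method": "servo_tool", "body": {"series": [{"fingers": 0.85, "tx": 0, "ty": 0, "tz": 0.0003, "wx": 0, "wy": 0, "wz": 0}, {"fingers": 0.95, "tx": 0, "ty": 0, "tz": 0, "wx": 0, "wy": 0, "wz": 0}, {"fingers": 1, "tx": 0, "ty": 0, "tz": 0, "wx": 0, "wy": 0, "wz": 0}, {"fingers": 1, "tx": 0, "ty": 0, "tz": 0, "wx": 0, "wy": 0, "wz": 0}, {"fingers": 1, "tx": 0, "ty": 0, "tz": 0, "wx": 0, "wy": 0, "wz": 0}]}}

```text
time: 28.15
tcp_pos: [626.7, -187.9, 12.6]
ee_rot: [0.0, 0.16, 0.987, -0.0]
contact_force: [-0.2, -0.1, -0.6]
grip_width: 0.986
finger_force: 0.0
```

>>> {"method": "servo_tool", "body": {"series": [{"fingers": 1, "tx": 0, "ty": 0, "tz": -0.02, "wx": 0, "wy": 0, "wz": 0}, {"fingers": 1, "tx": 0, "ty": 0, "tz": -0.06, "wx": 0, "wy": 0, "wz": 0}, {"fingers": 1, "tx": 0, "ty": 0, "tz": -0.1, "wx": 0, "wy": 0, "wz": 0}, {"fingers": 1, "tx": 0.03, "ty": 0, "tz": -0.14, "wx": 0, "wy": 0, "wz": 0}, {"fingers": 1, "tx": 0.07, "ty": 0, "tz": -0.17, "wx": 0, "wy": 0, "wz": 0}]}}

```text
time: 28.65
tcp_pos: [561.4, -165.7, 185.0]
ee_rot: [0.002, 0.16, 0.987, 0.0]
contact_force: [-0.0, -1.0, 2.3]
grip_width: 1.0
finger_force: 0.0
```

>>> {"method": "servo_tool", "body": {"series": [{"fingers": 1, "tx": 0.04, "ty": 0.04, "tz": 0, "wx": 0, "wy": 0, "wz": 0}, {"fingers": 1, "tx": 0.08, "ty": 0.08, "tz": 0, "wx": 0, "wy": 0, "wz": 0}, {"fingers": 1, "tx": 0.11, "ty": 0.11, "tz": 0, "wx": 0, "wy": 0, "wz": 0}, {"fingers": 1, "tx": 0.11, "ty": 0.11, "tz": 0, "wx": 0, "wy": 0, "wz": 0}, {"fingers": 1, "tx": 0.11, "ty": 0.11, "tz": 0, "wx": 0, "wy": 0, "wz": 0}]}}

```text
time: 29.15
tcp_pos: [490.2, -25.5, 183.1]
ee_rot: [0.001, 0.158, 0.987, -0.001]
contact_force: [0.6, -0.8, 0.1]
grip_width: 1.001
finger_force: 0.0
```

Run:
```python
from h import *
from workcell import eyes,readout
d=eyes.snapshot('top'); cv2.imwrite('pics/t12.png',d['frame']); C=cloud(d); H=C[...,2]
def q(n,u0,u1,v0,v1,z,dz=8):
    m=np.zeros(H.shape,bool); m[v0:v1,u0:u1]=1; m&=(abs(H-z)<dz); print(n,m.sum(),np.median(H[m]),rect(d,m,z) if m.sum()>20 else "hidden")
q("small",165,210,255,305,34); q("square",205,270,180,240,34); q("big",420,490,255,325,34); q("long",355,435,170,260,36); q("glue",305,340,170,215,85,25)
s=readout.read_state(); print(s["time"],s["tcp_pos"],s["contact_force"],np.abs(s["dq"]).max())
```

```text
small 143 34.45829425547731 [449.5 321.5  31.   30.8  29.8]
square 293 34.906236320591916 [629.9 213.4  44.3  42.7  64.7]
big 481 34.81731233322739 [ 445.3 -335.5   59.    58.6   89. ]
long 1263 37.04776210604882 [ 626.8 -185.4  126.    64.8  -18.3]
glue 190 71.62622497434381 [ 6.712e+02 -3.000e-01  3.620e+01  3.480e+01 -8.840e+01]
29.2 [490.70144155 -27.17169293 182.97420204] [ 0.33131112 -0.04968273  0.54553763] 0.033603458219408064
```

View pics/t12.png

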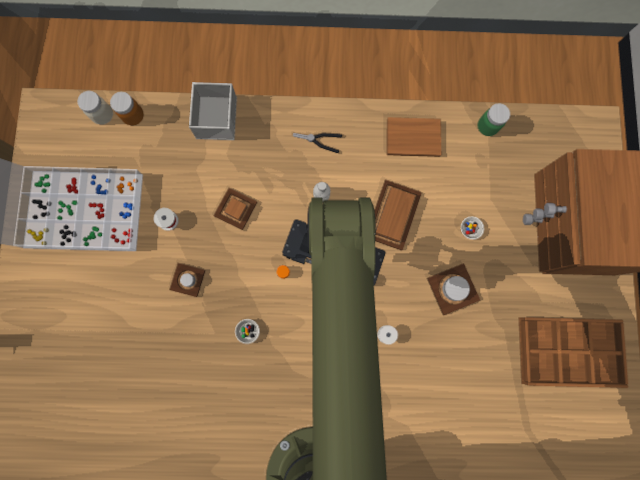

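All four containers lie centred in their recesses at seated height, at pixels (187,280), (237,208), (454,289) and (396,215). The glue bottle stands untouched at (322,190), and the arm is clear, so I'm handing in.

```bash
python3 -c "
from workcell import hand_in
print(hand_in())"
```

```text
the job is handed in; nothing more can be done
None
```

I handed the job in at about 29 s with all four containers flat and released in their own boards, each within about 4 mm of its recess centre, and the glue bottle untouched; the hand-in gave no verdict back.

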